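# Invert agar dishes and seal them in the culture jar

### The job

The agar dishes on the bench have set and must be incubated upside down: turn each one over (the steel upstand is there to prop it up against) and lay them all flat inside the clear jar with their lids facing down. Then shut the jar's lid, swing the latch's wire bail over the keeper on the lid and press the latch lever fully down so that the lid is pulled tight. Leave the other things on the bench where they are.

Things in the scene. Friction and masses are not known exactly. Their poses are not given: they have to be found in the camera images.
- dish_1: closed rectangular agar dish, 80 (its x) x 56 (its y) x 14 mm (its z), about 55 g, one rigid piece. White-rimmed frosted lid with a paper label on one side, clear base showing the amber agar on the other. Origin: centre of the base's underside, z points out through the lid (up at the start, must end down). Lies flat on the bench. May be absent (None).
- dish_2: closed rectangular agar dish, 80 (its x) x 56 (its y) x 14 mm (its z), about 55 g, one rigid piece. White-rimmed frosted lid with a paper label on one side, clear base showing the amber agar on the other. Origin: centre of the base's underside, z points out through the lid (up at the start, must end down). As dish_1. May be absent (None).
- dish_3: closed rectangular agar dish, 80 (its x) x 56 (its y) x 14 mm (its z), about 55 g, one rigid piece. White-rimmed frosted lid with a paper label on one side, clear base showing the amber agar on the other. Origin: centre of the base's underside, z points out through the lid (up at the start, must end down). As dish_1. May be absent (None).
- rail: fixed stainless steel upstand, an angle 200 mm long (its y), standing 40 mm high and 6 mm thick, with a foot 4 mm high reaching 52 mm back behind it. Origin: on the bench at the middle of the foot of its plain front face; x points from that face away from the robot, so the face is the plane x = 0 and the free bench is at x < 0.
- jar: fixed clear rectangular jar, outside 130 (its x) x 240 (its y) x 72 mm high, walls and floor 5 mm, open top. Origin: centre of its underside; -x is the front with the latch, the lid is hinged along the +x rim. Two dishes fit side by side with their 80 mm along x, at y about -42 and +42 mm; a further one may lie on top of another.
- lid (a joint): jar lid's hinge, rad: grows as it opens (start 1.55 to 1.8, upright; stop 1.85), 0 = pulled tight, about 0.018 = resting on the rubber seal. Plate 8 mm thick, 132 mm from hinge to front edge, 244 mm wide. A stiff hinge: it stays where it is left (1.5 N at the front edge moves it).
- lid_hinge (a point): middle of the lid's hinge line, at x 65, z 75 mm in the jar's frame; the lid's plate runs from here towards the jar's front (jar -x) when shut, its underside in the hinge line's plane.
- lid_edge (a point): middle of the lid's front edge, on its outer (upper when shut) face; 132 mm from the hinge line. The keeper sticks out 19 mm beyond it, at the middle only (24 mm wide).
- keeper (a point): where the bail's bar seats: in the groove of the steel keeper at the middle of the lid's front edge, between the edge and a 4 mm thick lip that rises 9 mm over the groove's floor (its top is 6.5 mm above this point and the lip's far side 6.5 mm in front). 12.5 mm in front of lid_edge. Lid shut: at jar x -79.5, z 80.5 mm.
- lever (a joint): toggle lever on the jar's front, hinge along the jar's y, rad: 0 = hanging straight down by the jar's front (latched), pi/2 = pointing straight out from the front, 2.4 = stop, up and out; start 1.85 to 2.2. Stays where it is left. With the bail hooked it tightens from about 1.1 down, hardest (2 N at the tip) near 0.7, and past 0.35 it snaps down over centre.
- lever_pivot (a point): the lever's hinge, at jar x -91, y 0, z 48 mm.
- lever_tip (a point): rounded end of the lever's handle, a steel strip 22 mm wide and 3 mm thick, 43 mm from lever_pivot; 6 mm thick here. The strip lies about 3 mm outside (above, when it points out) the line from the pivot.
- bail (a joint): wire bail on the lever, hinge along the jar's y, 12 mm from lever_pivot along the handle, rad: about -3.0 = lying back over the handle (start), grows as it swings up and over to the lid, 0 = latched. Its lean from upright towards the jar is lever + bail + 0.25. It swings freely: it falls back on the handle or, pushed past upright, onto the lid's edge; the lever then draws it into the groove.
- bail_bar (a point): middle of the bail's cross bar: round steel, 5 mm thick, 44 mm wide along the jar's y, on two legs that pass either side of the keeper; 46 mm from the bail's hinge. It must drop behind the keeper's lip. At the start it hangs about 16 mm above the lever's tip, slightly farther out.
- reagent_a: bystander, to be left in place: glass reagent bottle with blue cap, 60 mm wide, 100 mm high, behind the upstand. Origin: centre of its underside.
- reagent_b: bystander, to be left in place: small amber jar, 52 mm wide, 85 mm high, behind the upstand. Origin: centre of its underside.
- beaker: bystander, to be left in place: glass beaker, 66 mm wide, 80 mm high, farther back. Origin: centre of its underside.
- film_roll: bystander, to be left in place: roll of white sealing film, 60 mm wide, 26 mm high, standing on its end. Origin: centre of its underside.
- marker: bystander, to be left in place: black marker pen, 12 mm thick, 115 mm long along its x, lying near the robot. Origin: middle of its underside.
- timer: bystander, to be left in place: white bench timer, 55 x 60 x 18 mm, near the robot. Origin: centre of its underside.
- tube_rack: bystander, to be left in place: white block of micro tubes, 64 x 100 mm, 44 mm high with the tubes. Origin: centre of its underside.
- tip_box: bystander, to be left in place: clear box of pipette tips, 85 x 120 x 55 mm, near the robot on its right. Origin: centre of its underside.

How it is judged:
On the way, in this order (a step that is already met when the one before it is completed fails the run):
1. every dish lies flat in the jar, lid down (angle between each of dish_1, dish_2, dish_3's own z axis and vertical above 3.04 rad and x of dish_1 in the frame of jar between -0.04 and 0.04 m and y of dish_1 in the frame of jar between -0.1 and 0.1 m and z of each of dish_1, dish_2, dish_3 in the frame of jar below 0.066 m and x of dish_2 in the frame of jar between -0.04 and 0.04 m and y of dish_2 in the frame of jar between -0.1 and 0.1 m and x of dish_3 in the frame of jar between -0.04 and 0.04 m and y of dish_3 in the frame of jar between -0.1 and 0.1 m and linear speed of each of dish_1, dish_2, dish_3 below 0.05 m/s), for 0.2 s.
2. the jar's lid is shut onto its seal (value of joint lid below 0.04 rad), for 0.2 s.
3. the wire bail is over the keeper (distance between bail_bar and keeper below 0.008 m), for 0.1 s.
4. the lever is fully down and the lid pulled tight (value of joint lever below 0.1 rad and value of joint lid below 0.008 rad), for 0.2 s.
At the end, for the whole second after the job is handed in: Every dish present lies in the jar, lid side down, flat within 0.1 rad and below the rim; the jar lid is pulled tight on its seal (joint lid under 0.008 rad; 0.018 when merely resting), the bail's bar is in the keeper (within 6 mm) and the lever is down (under 0.1 rad) (all of step 4 and angle between each of dish_1, dish_2, dish_3's own z axis and vertical above 3.04 rad and x of dish_1 in the frame of jar between -0.04 and 0.04 m and y of dish_1 in the frame of jar between -0.1 and 0.1 m and z of each of dish_1, dish_2, dish_3 in the frame of jar below 0.066 m and x of dish_2 in the frame of jar between -0.04 and 0.04 m and y of dish_2 in the frame of jar between -0.1 and 0.1 m and x of dish_3 in the frame of jar between -0.04 and 0.04 m and y of dish_3 in the frame of jar between -0.1 and 0.1 m and distance between bail_bar and keeper below 0.006 m); the robot touches nothing.
It fails at once if another thing on the bench is pushed more than 5 cm away or knocked over (distance of any of reagent_a, reagent_b, beaker, film_roll, marker, timer, tube_rack, tip_box from where it was at the start of the episode above 0.05 m or angle between any of reagent_a, reagent_b, beaker, film_roll, timer, tube_rack, tip_box's own z axis and vertical above 0.6 rad).
Of dish_1, dish_2, dish_3 only 2 to 3 are there at a start; the rules pass over those that are not, and their reading is None.
At some moment in a run one of dish_1, dish_2, dish_3 may be knocked a few centimetres aside while the robot is not near it.
It also fails if it takes over 210 s, if anything falls off the work surface, if the arm or the gripper's body presses on something with over 40 N, if the wrist force passes 120 N, or if a joint passes its speed limit or range.

### The arm

A 6-joint arm with a two-finger parallel gripper is mounted at the origin on the work surface. World frame = base frame: x ahead of the robot, y to its left, z up, the work surface at z = 0. Lengths are in m, angles in rad, forces in N, time in s.
With the tool pointing down it reaches from about 0.3 to 0.875 m from the base axis. Payload 6.4 kg.
Tool frame: the origin (TCP) lies midway between the tips of the shut fingers; the grasp point (between the pads) lies 19 mm behind it; x points along the fingers, y is the direction in which the jaws open and shut, and the axes are right-handed (so a half turn about x gives the same grasp; the last joint's range is limited). The gripper opens to 85 mm and grips with 20 to 120 N. Pads are 22 mm wide; open, the fingers measure 114 mm over their backs; the gripper's body (76 mm by 85 mm) begins 54 mm behind the grasp point. The pads swing forward as they close: fully open they stand 13 mm farther back than shut.
Start: joints at [-1.396, 0.181, 1.607, -0, 1.354, -0.206], TCP at [0.214, -0.534, 0.231] pointing down, gripper open.
Joint ranges: [-2.99, 2.99], [-0.89, 2.07], [0.3, 2.58], [-1.14, 4.28], [0, 2.63], [-3.12, 3.12]. Speed limits (rad/s): [2.57, 2.57, 3.01, 3.14, 3.14, 3.14].

### API

Orientations are given as a unit quaternion [w, x, y, z].
In Python, from bench import ctrl gives the robot as it stands.
- The arm moves only by the tool step_arm, never from a script. Its argument "motion" is a list of rows, each a list of 7 numbers: the shift along the tool's x, y, z in mm, then the turn, a rotation vector about the tool's x, y, z in degrees, then the closure in counts, from 0 (fully open) to 255 (shut). In form: [[tx, ty, tz, rx, ry, rz, hand], ...]. A call has 1 to 10 rows; each row is the pose to reach, as a shift and turn from the pose commanded when the call began, along the tool's axes at that moment; what a row does not reach only later rows make up. A row lasts 1/8 s, in which the tool goes at most 62.5 mm and 10.7 degrees, less where a joint would pass 70% of its speed; a pose out of reach is approached as far as the arm can. A call with a gripper value outside its range is refused whole. The fingers move at their own pace and stop on an object; the grip force is fixed at half the most. Time passes only in rows, so rows that repeat a pose let the fingers close. It gives the time, the measured TCP pose, the force and the opening at its end, in the units of the state.
- ctrl.get_obs(): the state, without advancing time (a new reading comes with each control period).
- ctrl.camera(name): name is "scene" or "top" or "wrist"; returns (picture, depth): 400x640x3 uint8, red, green, blue; 400x640 float32, m along the optical axis (not along the pixel's ray), 0 where there is no reading.
- ctrl.camera_info(name): a dict with "fx", "fy", "cx", "cy" (pixels), "T" (4x4, takes a point from camera to world coordinates); the wrist camera has in their place "hand_eye" (4x4, takes a point from camera to tool coordinates, whose origin is the TCP and whose axes are the tool frame's). Camera axes: x right, y down, z forward; pixel columns grow to the right and rows downward; lengths in m; the calibration is good to about 2 mm. A picture is of the moment at which its call begins: read the wrist's pose just before it. camera_info takes no time and is no camera call.
- ctrl.hand_in(): hands the job in, once; it reports no verdict.
The state is a dict: "time_s": time; "q": joint angles; "dq": joint speeds; "joint_efforts": joint torques, N m; "eef_pos": TCP position; "eef_rot": TCP orientation; "wrist_force": force on the tool from outside, world axes, zero at the start; "torque": the same for the moment, N m; "opening": opening from 0.0 (shut) to 1.0 (fully open).
Only numpy, scipy, OpenCV 4.12 (cv2) and the standard library are available. Lean on these libraries where they do the work, as an engineer would, in place of code of your own. Each camera call takes 0.05 s, during which the arm holds its last target. There are 200 camera calls.

## Working session

There is one attempt and no reset: what is moved stays moved. The work goes in short steps, Python scripts to look and compute and a tool call to move; the robot and the scene stay as the last step left them, time stands still between calls to the robot, and variables do not carry over. Pictures are saved under pics/ and viewed, about 12 in all and at most 16, crops included, and the job is handed in when it is done.

Besides the shell and the picture viewer there is one more tool, called in YAML: its name, and indented under it one key for each argument. step_arm: Moves the arm, as the interface text tells. Its arguments: {"type":"object","properties":{"motion":{"type":"array","items":{"type":"array","items":{"type":"number"}}}},"required":["motion"]}

```bash
ls; mkdir -p pics
cat > h.py <<'E'
import numpy as np, cv2
from bench import ctrl
from scipy.spatial.transform import Rotation as R
def snap(n,fn):
    o=ctrl.get_obs(); im,d=ctrl.camera(n); i=ctrl.camera_info(n)
    T=np.array(i['T']) if 'T' in i else pose(o)@np.array(i['hand_eye'])
    np.savez('last_'+n+'.npz',im=im,d=d,T=T,K=[i['fx'],i['fy'],i['cx'],i['cy']])
    cv2.imwrite('pics/'+fn,im[:,:,::-1]); return im,d,T
def rot(o): q=o['eef_rot']; return R.from_quat([q[1],q[2],q[3],q[0]])
def pose(o):
    T=np.eye(4); T[:3,:3]=rot(o).as_matrix(); T[:3,3]=o['eef_pos']; return T
def cloud(n):
    f=np.load('last_'+n+'.npz'); fx,fy,cx,cy=f['K']; d=f['d']; T=f['T']
    v,u=np.mgrid[:d.shape[0],:d.shape[1]]
    P=np.stack([(u-cx)/fx*d,(v-cy)/fy*d,d],-1)
    return P@T[:3,:3].T+T[:3,3],f['im'],d
def ray(n,u,v,z):
    f=np.load('last_'+n+'.npz'); fx,fy,cx,cy=f['K']; T=f['T']
    r=T[:3,:3]@np.array([(u-cx)/fx,(v-cy)/fy,1]); c=T[:3,3]; return c+r*(z-c[2])/r[2]
E
python3 - <<'E'
from h import *
for n in ('top','scene'):
    im,d,T=snap(n,n+'0.png'); print(n,ctrl.camera_info(n))
print(ctrl.camera_info('wrist'));print(ctrl.get_obs())
E
```

```text
pics
top {'fx': 473.07555294486974, 'fy': 473.07555294486974, 'cx': 317.5973021279211, 'cy': 193.98352497011146, 'T': array([[-6.12185746e-03, -9.92754020e-01,  1.20008242e-01,
         4.17559577e-01],
       [-9.99980131e-01,  6.25803517e-03,  7.57895821e-04,
         4.01144838e-02],
       [-1.50341992e-03, -1.20001218e-01, -9.92772606e-01,
         1.63952103e+00],
       [ 0.00000000e+00,  0.00000000e+00,  0.00000000e+00,
         1.00000000e+00]])}
scene {'fx': 465.80338467321286, 'fy': 465.80338467321286, 'cx': 325.1335472685231, 'cy': 200.79049286280235, 'T': array([[-4.79226488e-01,  5.75935475e-01, -6.62299254e-01,
         1.46828808e+00],
       [ 8.77690465e-01,  3.15489786e-01, -3.60729319e-01,
         4.87258479e-01],
       [ 1.19183824e-03, -7.54164785e-01, -6.56684138e-01,
         9.50355305e-01],
       [ 0.00000000e+00,  0.00000000e+00,  0.00000000e+00,
         1.00000000e+00]])}
{'fx': 334.53910504301666, 'fy': 334.53910504301666, 'cx': 317.9006076624398, 'cy': 192.71491641630598, 'hand_eye': array([[-2.29505472e-04, -3.00104468e-01,  9.53906314e-01,
        
[... 231 characters left out ...]
0.00000000e+00,
         1.00000000e+00]])}
{'time_s': 0.1, 'q': array([-1.39628771e+00,  1.81488424e-01,  1.60793309e+00, -9.96862986e-06,
        1.35379533e+00, -2.06316211e-01]), 'dq': array([-0.00117107, -0.00099326, -0.0031515 ,  0.00064653,  0.00095993,
        0.00149764]), 'joint_efforts': array([-3.13632768e-05, -4.45882595e+01, -3.52238560e+01, -2.41499738e-04,
        4.19675474e-03,  4.10206133e-05]), 'eef_pos': array([ 0.21363386, -0.53329126,  0.23044994]), 'eef_rot': array([ 0.13325625,  0.69433204,  0.13440469, -0.69432066]), 'wrist_force': array([-0.18317432, -0.13976275, -0.23182088]), 'torque': array([-0.02219262, -0.03005014, -0.03212571]), 'opening': 0.9965002577432484}
```

View pics/top0.png

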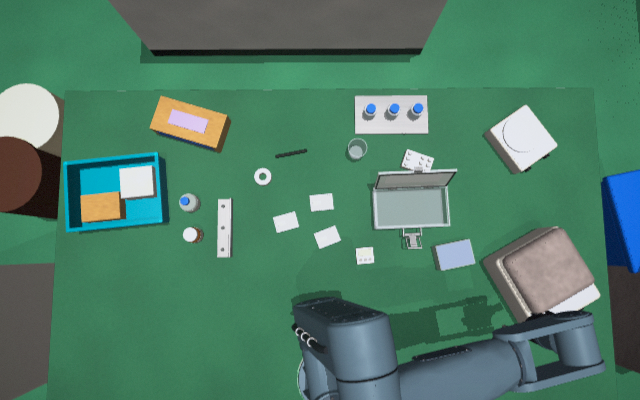

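View pics/scene0.png

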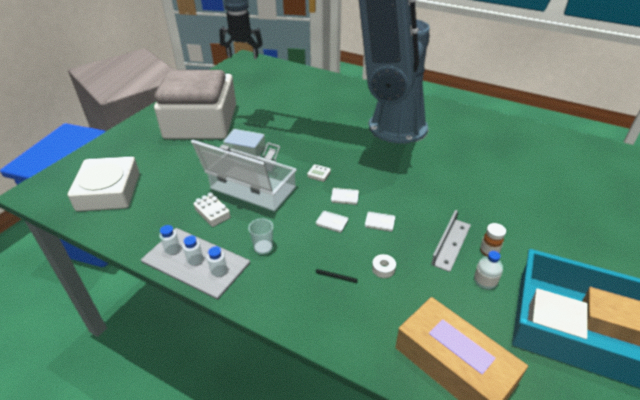

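The top view shows three dishes at about (286,222), (321,202) and (327,237). The rail is at (224,228) with its face towards the dishes. The jar is at (412,205) with its latch facing the robot at (412,240). The scene view confirms that the lid is open and upright.

Run:
```python
from h import *
P,im,d=cloud('top')
g=(im.min(2)>170)&(d>0)
m=(g&(P[...,2]<.03)).astype(np.uint8)
n,l,s,c=cv2.connectedComponentsWithStats(m)
for k in range(1,n):
    if s[k,4]>150 and 260<c[k][0]<440 and 150<c[k][1]<280:
        q=P[l==k]; z=np.median(q[:,2])
        r=cv2.minAreaRect((q[:,:2]*1000).astype(np.float32))
        print(c[k].round(1),s[k,4],z.round(4),np.round(r[0],1),np.round(r[1],1),round(r[2],1), q[:,:2].mean(0).round(4))
        v,u=np.nonzero(l==k); r=cv2.minAreaRect(np.stack([u,v],1).astype(np.float32)); print('   px',r)
cr=np.hstack([im[160:270,350:470]]); cv2.imwrite('pics/jar0.png',cv2.resize(cr,None,fx=5,fy=5,interpolation=cv2.INTER_CUBIC)[:,:,::-1])
for u,v in [(380,218),(445,218),(412,226),(412,240),(364,256),(455,254),(224,228),(228,228),(231,228)]: print((u,v),P[v,u].round(3))
```

```text
[262.4 175.9] 171 0.0245 [676.7 231.3] [56.  56.3] 44.5 [0.677  0.2317]
   px ((262.0, 176.0), (16.0, 16.0), 90.0)
[321.1 201.7] 362 0.0117 [587.3  29.3] [54.9 78.9] 6.0 [0.5874 0.0295]
   px ((321.0693054199219, 201.6930694580078), (15.920595169067383, 22.686847686767578), 84.2894058227539)
[285.5 221.7] 370 0.0119 [519.7 152.8] [55.3 78.7] 15.4 [0.5191 0.1525]
   px ((285.4716796875, 221.65093994140625), (16.071182250976562, 22.801849365234375), 74.05460357666016)
[326.7 236.7] 370 0.0119 [466.6  10.8] [55.1 78.5] 20.7 [0.4666 0.0109]
   px ((326.74139404296875, 236.60342407226562), (16.155494689941406, 22.840526580810547), 68.19859313964844)
[364.5 255.1] 281 0.0176 [ 403.  -116.6] [56. 58.] 4.5 [ 0.4033 -0.1168]
   px ((364.4672546386719, 255.13937377929688), (16.477502822875977, 17.020719528198242), 84.80557250976562)
(380, 218) [ 0.53  -0.175  0.   ]
(445, 218) [ 0.526 -0.387  0.05 ]
(412, 226) [ 0.499 -0.271  0.068]
(412, 240) [ 0.453 -0.272  0.058]
(364, 256) [ 0.4   -0.115  0.019]
(455, 254) [ 0.405 -0.413  0.056]
(224, 228) [0.499 0.365 0.005]
(228, 228) [0.499 0.351 0.005]
(231, 228) [0.498 0.338 0.019]
```

View pics/jar0.png

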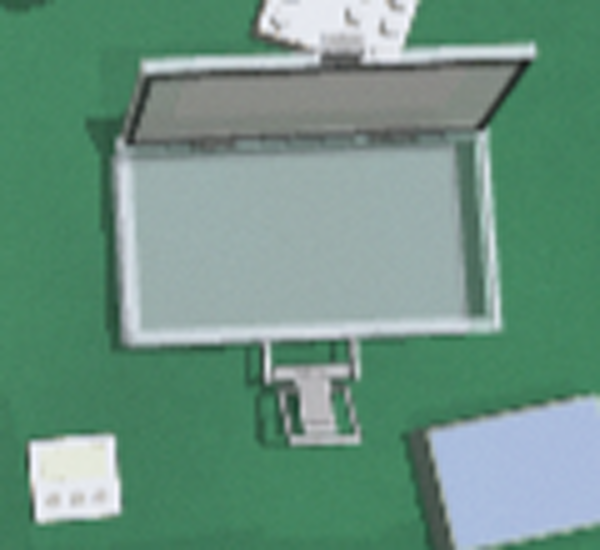

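Run:
```python
from h import *
w=lambda a,b,z: ray('top',350+a/5-.4,160+b/5-.4,z)
for n,p in dict(FL=(124,343),FR=(502,327),BL=(117,142),BR=(488,132)).items(): print(n,w(*p,.072).round(4))
print('bar',w(325,441,.082).round(4), 'hinge bar',w(312,374,.05).round(4), 'keeper',w(342,44,.2).round(4))
P,im,d=cloud('top')
np.set_printoptions(suppress=True,linewidth=200)
# lid points
for u,v in [(380,180),(412,176),(440,175),(418,169),(418,167),(400,172),(440,170)]: print((u,v),P[v,u].round(3))
# everything tall map
```

```text
FL [ 0.4918 -0.1459  0.072 ]
FR [ 0.5009 -0.3963  0.072 ]
BL [ 0.626 -0.144  0.072]
BR [ 0.6312 -0.3921  0.072 ]
bar [ 0.4266 -0.2748  0.082 ] hinge bar [ 0.4714 -0.274   0.05  ] keeper [ 0.6691 -0.2689  0.2   ]
(380, 180) [ 0.642 -0.158  0.146]
(412, 176) [ 0.651 -0.256  0.168]
(440, 175) [ 0.653 -0.344  0.169]
(418, 169) [ 0.664 -0.265  0.219]
(418, 167) [ 0.67  -0.265  0.22 ]
(400, 172) [ 0.658 -0.213  0.202]
(440, 170) [ 0.663 -0.335  0.204]
```

```bash
cat >> h.py <<'E'
def ori(jaw_deg,tilt,flip=1):
    """jaw axis horizontal at heading jaw_deg (tool y = flip*jaw). tilt>0: tool points towards jaw_deg+90 heading"""
    a=np.radians(jaw_deg); t=np.radians(tilt)
    e=np.array([-np.sin(a),np.cos(a),0]); x=np.sin(t)*e-np.cos(t)*np.array([0,0,1])
    y=flip*np.array([np.cos(a),np.sin(a),0]); return np.stack([x,y,np.cross(x,y)],1)
def rel(pos,M,base=None):
    """row(s) from base pose (4x4, default measured) to target"""
    B=pose(ctrl.get_obs()) if base is None else base
    t=B[:3,:3].T@(np.array(pos)-B[:3,3])*1000
    r=R.from_matrix(B[:3,:3].T@M).as_rotvec(degrees=True)
    T=np.eye(4);T[:3,:3]=M;T[:3,3]=pos
    print(np.round(t,0).astype(int).tolist(),np.round(r,1).tolist(),'rows>=',round(max(np.linalg.norm(t)/62.5,np.linalg.norm(r)/10.7),1)); return T
E
python3 - <<'E'
from h import *
print(pose(ctrl.get_obs()).round(2))
for f in (1,-1):
  for t in (0,50,-50): rel([.40,.20,.25],ori(15,t,f))
E
```

```text
[[-0.    0.37 -0.93  0.21]
 [ 0.   -0.93 -0.37 -0.53]
 [-1.   -0.   -0.    0.23]
 [ 0.    0.    0.    1.  ]]
[-18, -612, -446] [-83.2, -0.1, 0.1] rows>= 12.1
[-18, -612, -446] [-77.5, 40.6, -36.1] rows>= 12.1
[-18, -612, -446] [-77.4, -40.8, 36.2] rows>= 12.1
[-18, -612, -446] [96.8, 0.1, 0.1] rows>= 12.1
[-18, -612, -446] [90.0, -37.2, -41.9] rows>= 12.1
[-18, -612, -446] [89.9, 37.3, 42.0] rows>= 12.1
```

step_arm:
  motion:
    - [-18,-612,-446,-83,0,0,0]
    - [-18,-612,-446,-83,0,0,0]
    - [-18,-612,-446,-83,0,0,0]
    - [-18,-612,-446,-83,0,0,0]
    - [-18,-612,-446,-83,0,0,0]
    - [-18,-612,-446,-83,0,0,0]
    - [-18,-612,-446,-83,0,0,0]
    - [-18,-612,-446,-83,0,0,0]
    - [-18,-612,-446,-83,0,0,0]
    - [-18,-612,-446,-83,0,0,0]

```text
time_s: 1.35
eef_pos: [0.3677, 0.0739, 0.2464]
eef_rot: [0.561, 0.432, 0.56, -0.431]
wrist_force: [1.0, -0.9, 0.5]
opening: 0.996
```

Run:
```python
from h import *
print(ctrl.get_obs()['q'].round(2))
T=rel([.40,.20,.25],ori(15,0)); 
rel([.40,.20,.25],ori(15,50)); rel([.40,.20,.25],ori(15,-60))
```

```text
[-0.12 -0.32  2.05 -0.    1.42 -0.38]
[-4, 63, -114] [-0.2, 0.0, -0.1] rows>= 2.1
[-4, 63, -114] [-0.1, 50.0, -0.1] rows>= 4.7
[-4, 63, -114] [-0.2, -60.0, 0.0] rows>= 5.6
```

step_arm:
  motion:
    - [-4,63,-114,0,-60,0,0]
    - [-4,63,-114,0,-60,0,0]
    - [-4,63,-114,0,-60,0,0]
    - [-4,63,-114,0,-60,0,0]
    - [-4,63,-114,0,-60,0,0]
    - [-4,63,-114,0,-60,0,0]
    - [-4,63,-114,0,-60,0,0]
    - [-4,63,-114,0,-60,0,0]
    - [-4,63,-114,0,-60,0,0]

```text
time_s: 2.48
eef_pos: [0.4001, 0.1978, 0.2516]
eef_rot: [0.765, 0.16, 0.205, -0.589]
wrist_force: [-0.6, 0.6, -0.6]
opening: 1.001
```

Run:
```python
from h import *
print(ctrl.get_obs()['q'].round(2)); p=pose(ctrl.get_obs()); print(p.round(3))
rel([.40,.20,.25],ori(15,-60)); rel([.40,.20,.25],ori(15,50))
```

```text
[ 0.75  0.33  1.73 -0.88  1.69  0.67]
[[ 0.221  0.967  0.125  0.4  ]
 [-0.836  0.254 -0.487  0.198]
 [-0.503  0.003  0.864  0.252]
 [ 0.     0.     0.     1.   ]]
[-1, 0, -2] [-0.3, -0.2, 0.1] rows>= 0.0
[-1, 0, -2] [-0.3, 109.8, -0.2] rows>= 10.3
```

```bash
cat >> h.py <<'E'
def pick(c,a,back,s=-.012,z=.007,tilt=50):
    M=ori(a,tilt); e=np.array([-np.sin(np.radians(a)),np.cos(np.radians(a)),0])
    p=np.array([c[0],c[1],0])+s*e; p[2]=z; return p-back*M[:,0],M
E
python3 - <<'E'
from h import *
B=((.5191,.1526),15.5)
b=rel(*pick(*B,.12)); c=rel(*pick(*B,0),b)
d=rel([.40,.11,.2],ori(15.5,50),c); rel([.39,.10,.056],ori(15.5,-62),d)
E
```

```text
[238, 104, -56] [-0.9, 109.8, -0.1] rows>= 10.3
[120, 0, 0] [0.0, 0.0, 0.0] rows>= 1.9
[-122, -126, -150] [0.0, 0.0, 0.0] rows>= 3.7
[87, -12, 115] [0.0, -112.0, 0.0] rows>= 10.5
```

step_arm:
  motion:
    - [50,0,-50,0,20,0,0]
    - [70,20,-56,0,50,0,0]
    - [120,50,-56,0,60,0,0]
    - [238,104,-56,-1,109.8,0,0]
    - [238,104,-56,-1,109.8,0,0]
    - [238,104,-56,-1,109.8,0,0]
    - [238,104,-56,-1,109.8,0,0]
    - [238,104,-56,-1,109.8,0,0]
    - [238,104,-56,-1,109.8,0,0]
    - [238,104,-56,-1,109.8,0,0]

```text
time_s: 3.72
eef_pos: [0.5478, 0.0499, 0.0856]
eef_rot: [0.295, 0.564, 0.739, -0.222]
wrist_force: [0.4, 0.3, -0.4]
opening: 1.0
```

Run:
```python
from h import *
print(ctrl.get_obs()['q'].round(2)); 
B=((.5191,.1526),15.5)
rel(*pick(*B,.12)); rel(*pick(*B,0))
```

```text
[-0.47  0.61  1.58  0.57  1.57 -0.93]
[3, 0, -1] [0.2, 3.3, -0.2] rows>= 0.3
[123, -1, -8] [0.2, 3.3, -0.2] rows>= 2.0
```

step_arm:
  motion:
    - [40,0,-3,0,3.3,0,0]
    - [80,-1,-5,0,3.3,0,0]
    - [105,-1,-7,0,3.3,0,0]
    - [123,-1,-8,0,3.3,0,0]
    - [123,-1,-8,0,3.3,0,0]
    - [123,-1,-8,0,3.3,0,255]
    - [123,-1,-8,0,3.3,0,255]
    - [123,-1,-8,0,3.3,0,255]
    - [123,-1,-8,0,3.3,0,255]

```text
time_s: 4.85
eef_pos: [0.5204, 0.1424, 0.0052]
eef_rot: [0.274, 0.568, 0.748, -0.207]
wrist_force: [1.4, -3.2, 5.0]
opening: 0.64
```

Run:
```python
from h import *
B=((.5191,.1526),15.5)
c=rel(*pick(*B,0)); d=rel([.40,.11,.2],ori(15.5,50)); rel([.39,.10,.056],ori(15.5,-62),d)
snap('scene','s1.png'); im,_,_=snap('wrist','w1.png')
a=cv2.imread('pics/s1.png')[120:320,270:510]; b=cv2.imread('pics/w1.png')
cv2.imwrite('pics/g1.png',np.hstack([cv2.resize(a,(480,400)),cv2.resize(b,(320,200)).repeat(2,0)[:400]]) )
```

```text
[-3, 1, 0] [0.1, 0.2, 0.0] rows>= 0.0
[-125, -125, -150] [0.1, 0.2, 0.0] rows>= 3.7
[87, -12, 115] [0.0, -112.0, 0.0] rows>= 10.5
```

View pics/g1.png

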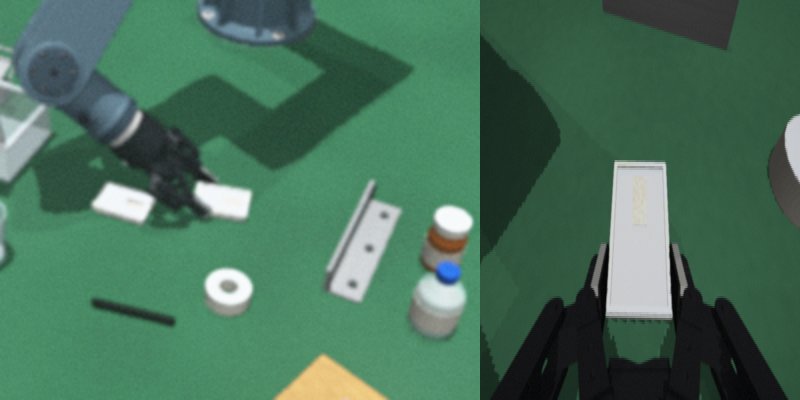

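step_arm:
  motion:
    - [-25,0,-30,0,0,0,255]
    - [-50,-20,-60,0,0,0,255]
    - [-80,-60,-100,0,0,0,255]
    - [-125,-125,-150,0,0,0,255]
    - [-125,-125,-150,0,0,0,255]
    - [-125,-125,-150,0,0,0,255]

```text
time_s: 5.7
eef_pos: [0.3991, 0.1099, 0.2007]
eef_rot: [0.275, 0.568, 0.747, -0.208]
wrist_force: [0.2, 0.3, -0.6]
opening: 0.633
```

Run:
```python
from h import *
rel([.39,.10,.12],ori(15.5,-62)); rel([.39,.10,.056],ori(15.5,-62))
```

```text
[47, -12, 66] [0.0, -111.7, -0.1] rows>= 10.4
[88, -12, 115] [0.0, -111.7, -0.1] rows>= 10.4
```

step_arm:
  motion:
    - [5,0,5,0,-10,0,255]
    - [10,0,10,0,-20,0,255]
    - [10,0,20,0,-30,0,255]
    - [20,0,30,0,-40,0,255]
    - [47,-12,66,0,-111.7,0,255]
    - [47,-12,66,0,-111.7,0,255]
    - [47,-12,66,0,-111.7,0,255]
    - [47,-12,66,0,-111.7,0,255]
    - [47,-12,66,0,-111.7,0,255]
    - [47,-12,66,0,-111.7,0,255]

```text
time_s: 6.95
eef_pos: [0.3893, 0.1031, 0.1179]
eef_rot: [0.76, 0.182, 0.241, -0.575]
wrist_force: [-0.4, -0.2, -1.2]
opening: 0.638
```

step_arm:
  motion:
    - [0,0,0,0,-11,0,255]
    - [0,0,0,0,-11,0,255]
    - [0,0,0,0,-11,0,255]

```text
time_s: 7.32
eef_pos: [0.3888, 0.1017, 0.118]
eef_rot: [0.778, 0.128, 0.171, -0.59]
wrist_force: [0.5, -0.3, 0.1]
opening: 0.637
```

Run:
```python
from h import *
print(ctrl.get_obs()['q'].round(2)); 
rel([.39,.10,.056],ori(15.5,-62))
snap('scene','s2.png'); im,_,_=snap('wrist','w2.png')
a=cv2.imread('pics/s2.png')[120:320,270:510]; b=cv2.imread('pics/w2.png')
cv2.imwrite('pics/g2.png',np.hstack([cv2.resize(a,(480,400)),cv2.resize(b,(320,200)).repeat(2,0)[:400]]) )
```

```text
[ 0.64  0.5   1.94 -1.02  1.47  0.92]
[28, 1, -56] [0.2, 3.4, -0.1] rows>= 1.0
```

View pics/g2.png

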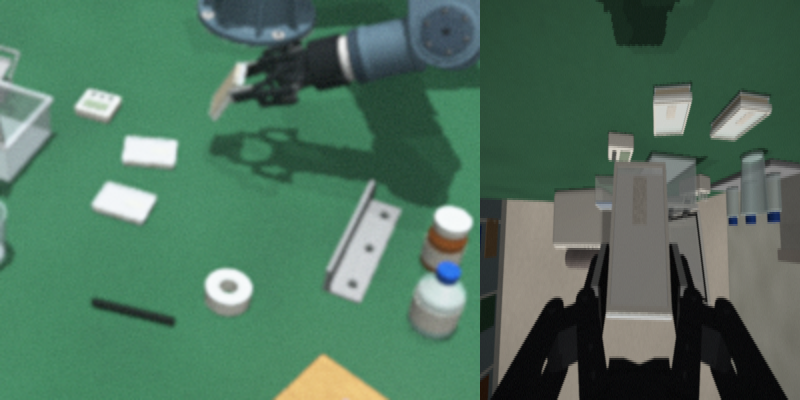

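step_arm:
  motion:
    - [12,0,-25,0,0,0,255]
    - [20,0,-42,0,0,0,255]
    - [25,0,-52,0,0,0,255]
    - [26,0,-55,0,0,0,255]
    - [26,0,-55,0,0,0,255]

```text
time_s: 8.05
eef_pos: [0.3892, 0.1005, 0.0586]
eef_rot: [0.779, 0.128, 0.169, -0.591]
wrist_force: [-0.1, 0.4, -0.5]
opening: 0.639
```

step_arm:
  motion:
    - [0,0,0,0,0,0,0]
    - [0,0,0,0,0,0,0]
    - [0,0,0,0,0,0,0]
    - [0,0,0,0,0,0,0]
    - [0,0,0,0,0,0,0]
    - [0,0,0,0,0,0,0]
    - [-20,0,40,0,0,0,0]
    - [-40,0,80,0,0,0,0]
    - [-60,0,120,0,0,0,0]

```text
time_s: 9.18
eef_pos: [0.3874, 0.1051, 0.1931]
eef_rot: [0.779, 0.127, 0.169, -0.591]
wrist_force: [-0.3, 0.7, -0.2]
opening: 0.998
```

Run:
```python
from h import *
print(pose(ctrl.get_obs()).round(3))
im,_,_=snap('top','t3.png'); snap('scene','s3.png')
a=cv2.imread('pics/s3.png')[120:320,270:510]; b=cv2.imread('pics/t3.png')[150:290,260:400]
cv2.imwrite('pics/g3.png',np.hstack([cv2.resize(a,(400,333)),cv2.resize(b,(333,333))]) )
```

```text
[[ 0.244  0.963  0.114  0.387]
 [-0.877  0.27  -0.398  0.105]
 [-0.414 -0.003  0.91   0.193]
 [ 0.     0.     0.     1.   ]]
```

View pics/g3.png

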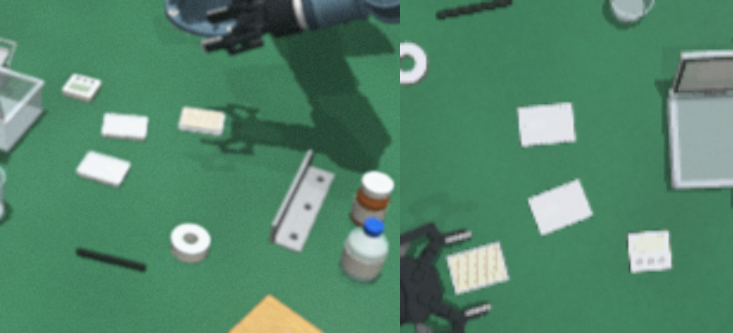

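The composite shows the first dish lying amber side up, so it is flipped lid-down. It sits at about (478,267) in the right panel, which is top pixel (293,262).

```bash
cat >> h.py <<'E'
def dishes(lo=(240,170),hi=(345,300)):
    """white (lid up) / amber (lid down) rectangles on the bench from saved top picture"""
    P,im,d=cloud('top'); h=cv2.cvtColor(im,cv2.COLOR_RGB2HSV)
    m=((h[...,2]>150)&(im[...,0]>im[...,1]*.9)&(P[...,2]>.004)&(P[...,2]<.03)).astype(np.uint8)
    m=cv2.morphologyEx(m,cv2.MORPH_CLOSE,np.ones((3,3))); n,l,s,c=cv2.connectedComponentsWithStats(m)
    for k in range(1,n):
        if s[k,4]>250 and lo[0]<c[k][0]<hi[0] and lo[1]<c[k][1]<hi[1]:
            v,u=np.nonzero(l==k); q=np.array([ray('top',a,b,.014)[:2] for a,b in zip(u,v)])*1000
            r=cv2.minAreaRect(q.astype(np.float32)); print(c[k].round(1),'mean',q.mean(0).round(1),np.round(r[0],1),np.round(r[1],1),round(r[2],1),'sat',h[l==k][:,1].mean().round())
E
python3 - <<'E'
from h import *
dishes()
E
```

```text
[321.  201.7] mean [587.3  29.7] [587.3  29.7] [54.4 78.2] 6.0 sat 9.0
[326.8 236.5] mean [467.2  10.7] [467.3  11.1] [53.2 78.3] 21.3 sat 9.0
[292.1 261.9] mean [381.7 129.4] [381.3 129. ] [53.8 77.7] 15.5 sat 25.0
```

Run:
```python
from h import *
M=ori(15.5,0)
rel([.3815,.129,.15],M)
T=np.eye(4);T[:3,:3]=M;T[:3,3]=[.3815,.129,.15]
J=np.array([.5625,-.2696]); a=np.radians(1.7); jp=lambda x,y,z: [J[0]+x*np.cos(a)-y*np.sin(a),J[1]+x*np.sin(a)+y*np.cos(a),z]
print(jp(0,42,0),jp(0,-42,0))
T[2,3]=.2
b=rel(jp(0,42,.2),ori(91.7,0),T)
```

```text
[-3, -2, -52] [-0.0, 65.5, -0.4] rows>= 6.1
[np.float64(-0.6834822515746517), np.float64(41.71191412501413), 0] [np.float64(1.8084822515746517), np.float64(-42.251114125014126), 0]
[0, 10086, -40355] [-76.2, 0.0, 0.0] rows>= 665.5
```

step_arm:
  motion:
    - [-3,-2,-52,0,65.5,0,0]
    - [-3,-2,-52,0,65.5,0,0]
    - [-3,-2,-52,0,65.5,0,0]
    - [-3,-2,-52,0,65.5,0,0]
    - [-3,-2,-52,0,65.5,0,0]
    - [-3,-2,-52,0,65.5,0,0]
    - [-3,-2,-52,0,65.5,0,0]
    - [-3,-2,-52,0,65.5,0,0]

```text
time_s: 10.28
eef_pos: [0.3785, 0.1275, 0.1452]
eef_rot: [0.563, 0.426, 0.563, -0.43]
wrist_force: [-0.1, 0.2, 0.3]
opening: 0.999
```

```bash
cat >> h.py <<'E'
J=np.array([.5625,-.2696]); JA=1.7
def jp(x,y,z):
    a=np.radians(JA); x/=1e3;y/=1e3; return [J[0]+x*np.cos(a)-y*np.sin(a),J[1]+x*np.sin(a)+y*np.cos(a),z]
E
python3 - <<'E'
from h import *
M=ori(15.5,0)
rel([.3815,.129,0],M)
T=np.eye(4);T[:3,:3]=M;T[:3,3]=[.3815,.129,.2]
print(jp(0,42,0),jp(0,-42,0))
b=rel(jp(0,-42,.2),ori(90+JA,0),T); rel(jp(0,42,.2),ori(90+JA,0),T)
E
```

```text
[145, 4, -1] [0.0, 0.2, 0.2] rows>= 2.3
[np.float64(0.5612540177484253), np.float64(-0.22761848587498587), 0] [np.float64(0.5637459822515747), np.float64(-0.3115815141250141), 0]
[0, 58, 473] [-76.2, 0.0, 0.0] rows>= 7.6
[0, 78, 392] [-76.2, 0.0, 0.0] rows>= 7.1
```

step_arm:
  motion:
    - [60,4,-1,0,0,0,0]
    - [110,4,-1,0,0,0,0]
    - [145,4,-1,0,0,0,0]
    - [145,4,-1,0,0,0,0]
    - [145,4,-1,0,0,0,255]
    - [145,4,-1,0,0,0,255]
    - [145,4,-1,0,0,0,255]
    - [145,4,-1,0,0,0,255]

```text
time_s: 11.28
eef_pos: [0.3839, 0.1304, 0.0028]
eef_rot: [0.564, 0.427, 0.563, -0.427]
wrist_force: [-1.8, 3.1, 6.3]
opening: 0.631
```

step_arm:
  motion:
    - [-60,0,0,0,0,0,255]
    - [-120,0,0,0,0,0,255]
    - [-180,0,0,0,0,0,255]
    - [-200,0,0,0,0,0,255]
    - [-200,0,0,0,0,0,255]

```text
time_s: 11.9
eef_pos: [0.3845, 0.1302, 0.2039]
eef_rot: [0.565, 0.428, 0.561, -0.426]
wrist_force: [-0.3, 0.3, -1.1]
opening: 0.629
```

Run:
```python
from h import *
b=rel(jp(0,-42,.2),ori(90+JA,0))
```

```text
[6, 53, 474] [-76.1, 0.3, -0.1] rows>= 7.6
```

step_arm:
  motion:
    - [6,53,474,-76,0,0,255]
    - [6,53,474,-76,0,0,255]
    - [6,53,474,-76,0,0,255]
    - [6,53,474,-76,0,0,255]
    - [6,53,474,-76,0,0,255]
    - [6,53,474,-76,0,0,255]
    - [6,53,474,-76,0,0,255]
    - [6,53,474,-76,0,0,255]
    - [6,53,474,-76,0,0,255]
    - [6,53,474,-76,0,0,255]

```text
time_s: 13.15
eef_pos: [0.5607, -0.3117, 0.1932]
eef_rot: [0.706, -0.009, 0.708, 0.01]
wrist_force: [-0.6, 0.5, -0.4]
opening: 0.636
```

Run:
```python
from h import *
b=rel(jp(0,-42,.2),ori(90+JA,0)); print(ctrl.get_obs()['q'].round(2))
snap('wrist','w4.png'); snap('top','t4.png'); 
b=cv2.imread('pics/t4.png')[150:290,340:480]; a=cv2.imread('pics/w4.png')
cv2.imwrite('pics/g4.png',np.hstack([cv2.resize(a,(480,300)),cv2.resize(b,(300,300))]) )
```

```text
[-7, 0, 3] [-0.1, -0.2, -0.1] rows>= 0.1
[-0.69  0.36  1.46 -0.    1.32 -2.29]
```

View pics/g4.png

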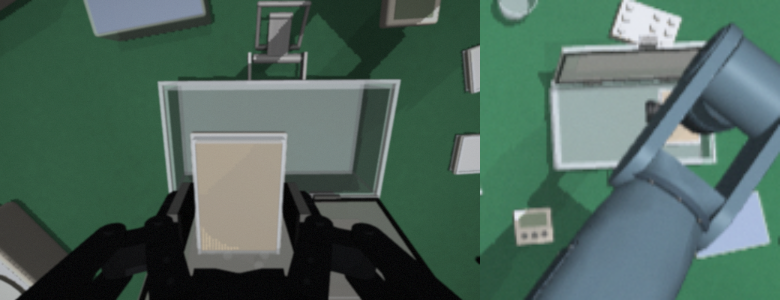

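```bash
python3 - <<'E'
from h import *
k=640/480
for n,p in dict(FR=(159,81),FL=(400,80)).items(): print(n,ray('wrist',p[0]*k,p[1]*k,.072).round(4))
for n,p in dict(legR=(249,79),legL=(307,79)).items(): print(n,ray('wrist',p[0]*k,p[1]*k,.048).round(4))
print(ray('wrist',282*k,8*k,.085).round(4), ray('wrist',278*k,58*k,.05).round(4))
for n,p in dict(floorR=(180,178),floorL=(348,178)).items(): print(n,ray('wrist',p[0]*k,p[1]*k,.005).round(4))
E
cd pics; python3 -c "
import cv2;a=cv2.imread('w4.png')[0:280,180:580];cv2.imwrite('c4.png',cv2.resize(a,(800,560),interpolation=cv2.INTER_CUBIC))"
```

```text
FR [ 0.5022 -0.3944  0.072 ]
FL [ 0.4945 -0.1488  0.072 ]
legR [ 0.4988 -0.3017  0.048 ]
legL [ 0.497  -0.2373  0.048 ]
[ 0.4348 -0.2762  0.085 ] [ 0.4759 -0.2714  0.05  ]
floorR [ 0.6414 -0.3937  0.005 ]
floorL [ 0.6349 -0.1518  0.005 ]
```

View pics/c4.png

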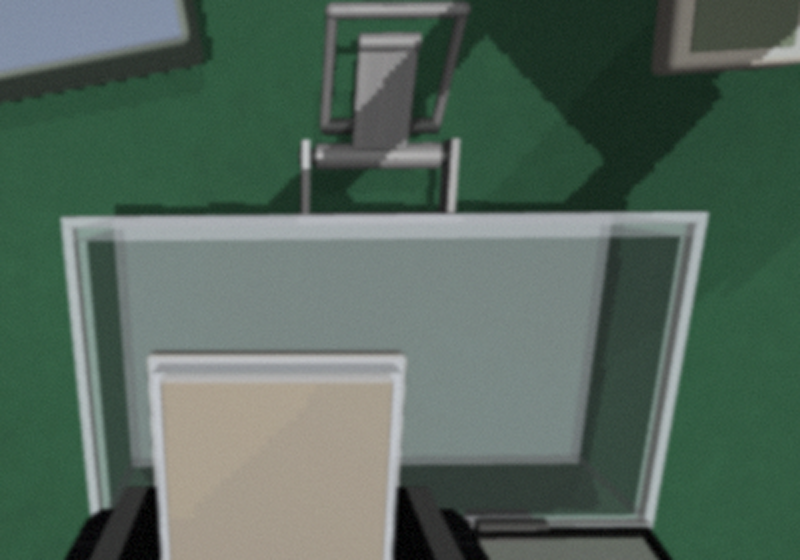

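step_arm:
  motion:
    - [50,0,3,0,0,0,255]
    - [100,0,3,0,0,0,255]
    - [140,0,3,0,0,0,255]
    - [165,0,3,0,0,0,255]
    - [178,0,3,0,0,0,255]
    - [184,0,3,0,0,0,255]
    - [184,0,3,0,0,0,255]

```text
time_s: 14.12
eef_pos: [0.5648, -0.3122, 0.012]
eef_rot: [0.707, -0.011, 0.707, 0.01]
wrist_force: [-0.5, 0.3, -0.4]
opening: 0.631
```

step_arm:
  motion:
    - [3,0,0,0,0,0,255]
    - [3,0,0,0,0,0,0]
    - [3,0,0,0,0,0,0]
    - [3,0,0,0,0,0,0]
    - [3,0,0,0,0,0,0]
    - [-40,0,0,0,0,0,0]
    - [-100,0,0,0,0,0,0]
    - [-160,0,0,0,0,0,0]
    - [-200,0,0,0,0,0,0]

```text
time_s: 15.25
eef_pos: [0.5655, -0.3126, 0.2154]
eef_rot: [0.708, -0.012, 0.706, 0.009]
wrist_force: [-0.1, -0.4, -0.1]
opening: 1.004
```

Run:
```python
from h import *
snap('wrist','w5.png'); snap('top','t5.png'); dishes()
rel([.40,-.1,.25],ori(45,0));
```

```text
[321.  201.6] mean [587.4  29.8] [587.4  29.7] [54.2 78.1] 5.4 sat 9.0
[326.7 236.5] mean [467.1  11. ] [467.3  11.1] [53.2 78.3] 21.3 sat 9.0
[-35, 218, -161] [46.6, 0.6, 0.3] rows>= 4.4
```

Run:
```python
from h import *
b=rel([.5874,.0297,.15],ori(5.7,0)); rel([.5191,.1526,.05],ori(15.5,0),b)
```

```text
[66, 344, 29] [85.9, 0.7, 0.1] rows>= 8.0
[100, -56, -129] [-9.8, 0.0, 0.0] rows>= 2.8
```

step_arm:
  motion:
    - [0,100,0,10,0,0,0]
    - [0,200,10,86,0,0,0]
    - [20,344,29,86,0.7,0,0]
    - [66,344,29,86,0.7,0,0]
    - [66,344,29,86,0.7,0,0]
    - [66,344,29,86,0.7,0,0]
    - [66,344,29,86,0.7,0,0]
    - [66,344,29,86,0.7,0,0]
    - [66,344,29,86,0.7,0,0]
    - [66,344,29,86,0.7,0,0]

```text
time_s: 16.6
eef_pos: [0.5833, 0.0327, 0.1441]
eef_rot: [0.52, 0.474, 0.528, -0.476]
wrist_force: [-1.2, -1.1, 0.3]
opening: 0.998
```

Run:
```python
from h import *
rel([.5874,.0297,0],ori(5.7,0))
snap('wrist','w6.png')
```

```text
[144, 5, 4] [-0.0, -0.4, 0.6] rows>= 2.3
```

View pics/w6.png

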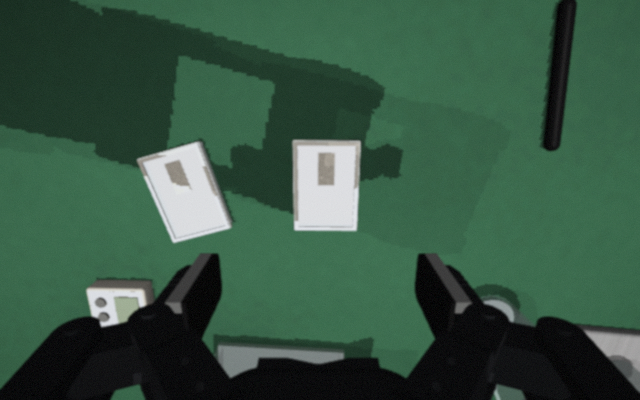

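Run:
```python
from h import *
print(ray('wrist',326.5,185.5,.014),ray('wrist',184.5,191,.014))
```

```text
[0.59084324 0.03163797 0.014     ] [0.47058372 0.01443695 0.014     ]
```

step_arm:
  motion:
    - [60,5,4,0,0,0,0]
    - [115,5,4,0,0,0,0]
    - [144,5,4,0,0,0,0]
    - [144,5,4,0,0,0,0]
    - [144,5,4,0,0,0,255]
    - [144,5,4,0,0,0,255]
    - [144,5,4,0,0,0,255]
    - [144,5,4,0,0,0,255]
    - [100,5,4,0,0,0,255]
    - [85,5,4,0,0,0,255]

```text
time_s: 17.9
eef_pos: [0.5905, 0.0294, 0.063]
eef_rot: [0.522, 0.475, 0.526, -0.474]
wrist_force: [0.3, -0.2, 0.3]
opening: 0.636
```

Run:
```python
from h import *
rel([.52,.153,.07],ori(15.5,0)); rel([.52,.153,.004],ori(15.5,0))
```

```text
[-6, -58, -130] [-9.9, -0.3, 0.2] rows>= 2.3
[60, -58, -130] [-9.9, -0.3, 0.2] rows>= 2.5
```

step_arm:
  motion:
    - [0,-20,-50,-5,0,0,255]
    - [0,-58,-130,-10,0,0,255]
    - [0,-58,-130,-10,0,0,255]
    - [30,-58,-130,-10,0,0,255]
    - [50,-58,-130,-10,0,0,255]
    - [57,-58,-130,-10,0,0,255]
    - [57,-58,-130,-10,0,0,0]
    - [57,-58,-130,-10,0,0,0]
    - [57,-58,-130,-10,0,0,0]
    - [0,-58,-130,-10,0,0,0]

```text
time_s: 19.15
eef_pos: [0.5135, 0.1529, 0.0573]
eef_rot: [0.556, 0.425, 0.57, -0.43]
wrist_force: [1.9, 0.9, -0.4]
opening: 0.998
```

Run:
```python
from h import *
B=((.520,.153),15.5)
b=rel(*pick(*B,.12)); rel(*pick(*B,.0))
```

```text
[-28, 6, 105] [-0.3, 49.4, 1.0] rows>= 4.6
[50, 7, 14] [-0.3, 49.4, 1.0] rows>= 4.6
```

step_arm:
  motion:
    - [-40,0,20,0,5,0,0]
    - [-40,6,60,0,15,0,0]
    - [-40,6,105,0,30,0,0]
    - [-28,6,105,0,49.4,1,0]
    - [-28,6,105,0,49.4,1,0]
    - [-28,6,105,0,49.4,1,0]
    - [-28,6,105,0,49.4,1,0]

```text
time_s: 20.02
eef_pos: [0.552, 0.0537, 0.0878]
eef_rot: [0.275, 0.571, 0.745, -0.206]
wrist_force: [-0.4, -0.6, 0.0]
opening: 1.003
```

Run:
```python
from h import *
B=((.519,.153),15.5)
b=rel(*pick(*B,.12)); rel(*pick(*B,.0))
im,d,T=snap('wrist','w7.png')
h=cv2.cvtColor(im,cv2.COLOR_RGB2HSV); m=((im.min(2)>150)&(h[...,1]<40)).astype(np.uint8)
n,l,s,c=cv2.connectedComponentsWithStats(m)
for k in range(1,n):
    if s[k,4]>500:
        v,u=np.nonzero(l==k); q=np.array([ray('wrist',a,b,.014)[:2] for a,b in zip(u,v)])*1000
        r=cv2.minAreaRect(q.astype(np.float32)); print(c[k].round(),np.round(r[0],1),np.round(r[1],1),round(r[2],1))
```

```text
[3, -5, 2] [0.1, 0.2, -0.5] rows>= 0.1
[123, -6, 2] [0.1, 0.2, -0.5] rows>= 2.0
[515. 132.] [686.1 244.2] [61.5 61.7] 11.0
[307. 174.] [518.  152.2] [55.4 79.4] 15.6
[150. 287.] [447.3  30.1] [25.3 25.2] 21.1
```

step_arm:
  motion:
    - [40,-6,1,0,0,0,0]
    - [80,-6,1,0,0,0,0]
    - [105,-6,1,0,0,0,0]
    - [122,-6,2,0,0,0,0]
    - [122,-6,2,0,0,0,0]
    - [122,-6,2,0,0,0,255]
    - [122,-6,2,0,0,0,255]
    - [122,-6,2,0,0,0,255]
    - [122,-6,2,0,0,0,255]

```text
time_s: 21.2
eef_pos: [0.524, 0.14, 0.0092]
eef_rot: [0.275, 0.572, 0.745, -0.205]
wrist_force: [0.9, -2.0, 6.4]
opening: 0.633
```

step_arm:
  motion:
    - [-25,0,-30,0,0,0,255]
    - [-50,-20,-60,0,0,0,255]
    - [-80,-60,-100,0,0,0,255]
    - [-125,-125,-150,0,0,0,255]
    - [-125,-125,-150,0,0,0,255]
    - [-125,-125,-150,0,0,0,255]

```text
time_s: 21.95
eef_pos: [0.4011, 0.1077, 0.2036]
eef_rot: [0.277, 0.572, 0.744, -0.206]
wrist_force: [0.8, -0.0, -0.6]
opening: 0.627
```

step_arm:
  motion:
    - [5,0,5,0,-10,0,255]
    - [10,0,10,0,-20,0,255]
    - [10,0,20,0,-30,0,255]
    - [20,0,30,0,-40,0,255]
    - [47,-12,66,0,-111.7,0,255]
    - [47,-12,66,0,-111.7,0,255]
    - [47,-12,66,0,-111.7,0,255]
    - [47,-12,66,0,-111.7,0,255]
    - [47,-12,66,0,-111.7,0,255]
    - [47,-12,66,0,-111.7,0,255]

```text
time_s: 23.2
eef_pos: [0.3919, 0.1013, 0.1207]
eef_rot: [0.759, 0.187, 0.238, -0.577]
wrist_force: [-0.4, -0.2, -1.4]
opening: 0.631
```

step_arm:
  motion:
    - [0,0,0,0,-11,0,255]
    - [0,0,0,0,-11,0,255]
    - [0,0,0,0,-11,0,255]

```text
time_s: 23.58
eef_pos: [0.3914, 0.0999, 0.1208]
eef_rot: [0.777, 0.132, 0.167, -0.593]
wrist_force: [0.1, 0.1, 0.4]
opening: 0.628
```

Run:
```python
from h import *
rel([.39,.10,.058],ori(15.5,-65))
```

```text
[26, -2, -57] [-0.4, 0.4, 0.1] rows>= 1.0
```

step_arm:
  motion:
    - [12,0,-25,0,0,0,255]
    - [20,0,-42,0,0,0,255]
    - [25,0,-53,0,0,0,255]
    - [26,0,-57,0,0,0,255]
    - [26,0,-57,0,0,0,255]

```text
time_s: 24.2
eef_pos: [0.3921, 0.0997, 0.0594]
eef_rot: [0.777, 0.132, 0.166, -0.593]
wrist_force: [0.2, 0.2, 0.3]
opening: 0.629
```

step_arm:
  motion:
    - [0,0,0,0,0,0,0]
    - [0,0,0,0,0,0,0]
    - [0,0,0,0,0,0,0]
    - [0,0,0,0,0,0,0]
    - [0,0,0,0,0,0,0]
    - [0,0,0,0,0,0,0]
    - [-20,0,40,0,0,0,0]
    - [-40,0,80,0,0,0,0]
    - [-60,0,120,0,0,0,0]

```text
time_s: 25.32
eef_pos: [0.3891, 0.104, 0.194]
eef_rot: [0.777, 0.131, 0.166, -0.593]
wrist_force: [0.4, 0.4, -0.2]
opening: 1.0
```

Run:
```python
from h import *
snap('top','t8.png'); dishes()
rel([.3815,.129,.14],ori(15.5,0))
```

```text
[326.8 236.6] mean [466.9  10.8] [466.7  10.9] [54.5 78.3] 21.3 sat 9.0
[294.  261.6] mean [382.9 123. ] [382.9 122.8] [53.1 77.5] 15.0 sat 24.0
[1, -4, -64] [-0.7, 65.6, -0.6] rows>= 6.1
```

Flipped again (amber side up, with saturation 24). Next I pick it at (.383,.123).

step_arm:
  motion:
    - [0,-2,-50,0,65.5,0,0]
    - [0,-2,-50,0,65.5,0,0]
    - [0,-2,-50,0,65.5,0,0]
    - [0,-2,-50,0,65.5,0,0]
    - [0,-2,-50,0,65.5,0,0]
    - [0,-2,-50,0,65.5,0,0]
    - [0,-2,-50,0,65.5,0,0]
    - [0,-2,-50,0,65.5,0,0]

```text
time_s: 26.38
eef_pos: [0.3818, 0.1231, 0.1469]
eef_rot: [0.564, 0.431, 0.559, -0.429]
wrist_force: [0.6, -0.8, -0.6]
opening: 1.001
```

Run:
```python
from h import *
rel([.383,.123,0],ori(15.2,0))
```

```text
[147, 0, 0] [-0.1, 0.2, -0.3] rows>= 2.3
```

step_arm:
  motion:
    - [60,0,0,0,0,0,0]
    - [110,0,0,0,0,0,0]
    - [146,0,0,0,0,0,0]
    - [146,0,0,0,0,0,0]
    - [146,0,0,0,0,0,255]
    - [146,0,0,0,0,0,255]
    - [146,0,0,0,0,0,255]
    - [146,0,0,0,0,0,255]

```text
time_s: 27.38
eef_pos: [0.3849, 0.1242, 0.0034]
eef_rot: [0.565, 0.432, 0.559, -0.427]
wrist_force: [-2.2, 2.2, 6.8]
opening: 0.63
```

step_arm:
  motion:
    - [-60,0,0,0,0,0,255]
    - [-120,0,0,0,0,0,255]
    - [-180,0,0,0,0,0,255]
    - [-200,0,0,0,0,0,255]
    - [-200,0,0,0,0,0,255]

```text
time_s: 28.0
eef_pos: [0.3835, 0.1237, 0.2043]
eef_rot: [0.566, 0.433, 0.558, -0.426]
wrist_force: [-0.2, 0.4, -0.6]
opening: 0.631
```

```bash
sed -i 's/^J=.*/J=np.array([.563,-.2696]); JA=1.7/' h.py
python3 - <<'E'
from h import *
b=rel(jp(0,42,.19),ori(90+JA,0))
E
```

```text
[17, 79, 386] [-76.5, 0.7, -0.6] rows>= 7.1
```

step_arm:
  motion:
    - [12,79,386,-76,0.7,0,255]
    - [12,79,386,-76,0.7,0,255]
    - [12,79,386,-76,0.7,0,255]
    - [12,79,386,-76,0.7,0,255]
    - [12,79,386,-76,0.7,0,255]
    - [12,79,386,-76,0.7,0,255]
    - [12,79,386,-76,0.7,0,255]
    - [12,79,386,-76,0.7,0,255]
    - [12,79,386,-76,0.7,0,255]

```text
time_s: 29.12
eef_pos: [0.5586, -0.228, 0.1884]
eef_rot: [0.706, -0.004, 0.709, 0.01]
wrist_force: [-0.8, 0.4, -0.9]
opening: 0.631
```

Run:
```python
from h import *
b=rel(jp(0,42,.011),ori(90+JA,0))
snap('wrist','w9.png')
```

```text
[177, -1, 4] [-0.6, -0.2, -0.5] rows>= 2.8
```

View pics/w9.png

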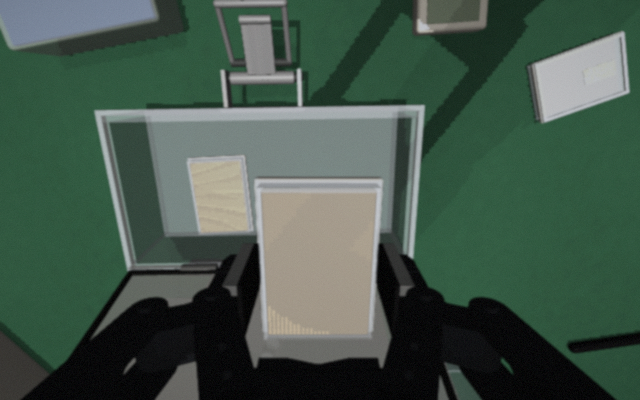

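The first dish lies amber side up in the jar at (218,195), and the second is held over the left half. Lowering it now.

step_arm:
  motion:
    - [50,-1,4,0,0,0,255]
    - [100,-1,4,0,0,0,255]
    - [140,-1,4,0,0,0,255]
    - [162,-1,4,0,0,0,255]
    - [175,-1,4,0,0,0,255]
    - [179,-1,4,0,0,0,255]
    - [180,-1,4,0,0,0,255]

```text
time_s: 30.05
eef_pos: [0.5639, -0.2279, 0.0112]
eef_rot: [0.707, -0.005, 0.707, 0.01]
wrist_force: [0.6, -0.2, 0.3]
opening: 0.629
```

step_arm:
  motion:
    - [0,0,0,0,0,0,0]
    - [0,0,0,0,0,0,0]
    - [0,0,0,0,0,0,0]
    - [0,0,0,0,0,0,0]
    - [-40,0,0,0,0,0,0]
    - [-100,0,0,0,0,0,0]
    - [-160,0,0,0,0,0,0]
    - [-200,0,0,0,0,0,0]

```text
time_s: 31.05
eef_pos: [0.5644, -0.2297, 0.214]
eef_rot: [0.708, -0.006, 0.706, 0.009]
wrist_force: [0.5, 0.4, -0.1]
opening: 0.998
```

Run:
```python
from h import *
snap('wrist','wA.png'); snap('top','tA.png'); dishes()
rel([.467,.0115,.15],ori(21.3,0));
```

```text
[326.8 236.6] mean [467.   10.9] [466.6  10.8] [54.5 78.3] 21.4 sat 9.0
[67, 244, -95] [69.9, 0.3, -0.3] rows>= 6.5
```

Now the third dish, at (.468,.012).

step_arm:
  motion:
    - [0,60,-10,20,0,0,0]
    - [0,120,-50,70,0,0,0]
    - [20,245,-95,70,0,0,0]
    - [67,245,-95,70,0,0,0]
    - [67,245,-95,70,0,0,0]
    - [67,245,-95,70,0,0,0]
    - [67,245,-95,70,0,0,0]
    - [67,245,-95,70,0,0,0]
    - [67,245,-95,70,0,0,0]

```text
time_s: 32.28
eef_pos: [0.4631, 0.0142, 0.145]
eef_rot: [0.582, 0.401, 0.586, -0.397]
wrist_force: [-1.0, -0.2, -1.4]
opening: 0.999
```

Run:
```python
from h import *
b=rel([.468,.012,0],ori(21.3,0)); print(ctrl.get_obs()['q'].round(2))
```

```text
[145, 4, 5] [0.0, -0.5, -0.0] rows>= 2.3
[-0.23  0.03  1.96  0.01  1.16 -0.61]
```

step_arm:
  motion:
    - [60,4,5,0,0,0,0]
    - [115,4,5,0,0,0,0]
    - [145,4,5,0,0,0,0]
    - [145,4,5,0,0,0,0]
    - [145,4,5,0,0,0,255]
    - [145,4,5,0,0,0,255]
    - [145,4,5,0,0,0,255]
    - [145,4,5,0,0,0,255]
    - [100,4,5,0,0,0,255]
    - [85,4,5,0,0,0,255]

```text
time_s: 33.52
eef_pos: [0.4712, 0.0111, 0.0638]
eef_rot: [0.584, 0.402, 0.583, -0.397]
wrist_force: [0.0, -0.9, -1.4]
opening: 0.633
```

Run:
```python
from h import *
rel([.52,.153,.07],ori(15.5,0)); rel([.52,.153,.004],ori(15.5,0))
```

```text
[-5, 97, -115] [5.8, -0.2, -0.4] rows>= 2.4
[61, 97, -114] [5.8, -0.2, -0.4] rows>= 2.6
```

step_arm:
  motion:
    - [0,40,-50,3,0,0,255]
    - [0,95,-114,6,0,0,255]
    - [0,95,-114,6,0,0,255]
    - [30,95,-114,6,0,0,255]
    - [50,95,-114,6,0,0,255]
    - [58,95,-114,6,0,0,255]
    - [58,95,-114,6,0,0,0]
    - [58,95,-114,6,0,0,0]
    - [58,95,-114,6,0,0,0]
    - [0,95,-114,6,0,0,0]

```text
time_s: 34.78
eef_pos: [0.5117, 0.1518, 0.0575]
eef_rot: [0.557, 0.429, 0.567, -0.43]
wrist_force: [1.3, 0.3, 0.4]
opening: 1.002
```

Run:
```python
from h import *
B=((.519,.153),15.5)
b=rel(*pick(*B,.12))
```

```text
[-28, 8, 104] [-0.5, 49.4, 0.4] rows>= 4.6
```

step_arm:
  motion:
    - [-40,0,20,0,5,0,0]
    - [-40,6,60,0,15,0,0]
    - [-40,6,105,0,30,0,0]
    - [-28,2,105,0,49.4,0,0]
    - [-28,2,105,0,49.4,0,0]
    - [-28,2,105,0,49.4,0,0]
    - [-28,2,105,0,49.4,0,0]

```text
time_s: 35.65
eef_pos: [0.5455, 0.0513, 0.0882]
eef_rot: [0.273, 0.57, 0.746, -0.209]
wrist_force: [-0.7, -0.4, -0.5]
opening: 1.0
```

```bash
cat > wd.py <<'E'
from h import *
im,d,T=snap('wrist','w_cur.png')
h=cv2.cvtColor(im,cv2.COLOR_RGB2HSV); m=((im.min(2)>150)&(h[...,1]<40)).astype(np.uint8)
n,l,s,c=cv2.connectedComponentsWithStats(m)
for k in range(1,n):
    if s[k,4]>500:
        v,u=np.nonzero(l==k); q=np.array([ray('wrist',a,b,.014)[:2] for a,b in zip(u,v)])*1000
        r=cv2.minAreaRect(q.astype(np.float32)); print(c[k].round(),np.round(r[0],1),np.round(r[1],1),round(r[2],1))
        if 50<min(r[1]) and max(r[1])>72: rel(*pick((r[0][0]/1000+.001,r[0][1]/1000+.001),15.5,0))
E
python3 wd.py
```

```text
[524. 131.] [686.4 244.3] [62.  61.4] 60.3
[315. 174.] [517.  151.1] [55.4 80.3] 15.2
[123, 0, 3] [-0.1, 0.3, -0.2] rows>= 2.0
```

step_arm:
  motion:
    - [40,0,1,0,0,0,0]
    - [80,0,2,0,0,0,0]
    - [105,0,3,0,0,0,0]
    - [123,0,3,0,0,0,0]
    - [123,0,3,0,0,0,0]
    - [123,0,3,0,0,0,255]
    - [123,0,3,0,0,0,255]
    - [123,0,3,0,0,0,255]
    - [123,0,3,0,0,0,255]

```text
time_s: 36.83
eef_pos: [0.5227, 0.1391, 0.0081]
eef_rot: [0.274, 0.571, 0.746, -0.208]
wrist_force: [-0.5, -1.0, 6.3]
opening: 0.634
```

step_arm:
  motion:
    - [-25,0,-30,0,0,0,255]
    - [-50,-20,-60,0,0,0,255]
    - [-80,-60,-100,0,0,0,255]
    - [-125,-125,-150,0,0,0,255]
    - [-125,-125,-150,0,0,0,255]
    - [-125,-125,-150,0,0,0,255]

```text
time_s: 37.58
eef_pos: [0.401, 0.1073, 0.2033]
eef_rot: [0.275, 0.571, 0.745, -0.208]
wrist_force: [0.3, -0.1, -0.8]
opening: 0.632
```

step_arm:
  motion:
    - [5,0,5,0,-10,0,255]
    - [10,0,10,0,-20,0,255]
    - [10,0,20,0,-30,0,255]
    - [20,0,30,0,-40,0,255]
    - [47,-12,66,0,-111.7,0,255]
    - [47,-12,66,0,-111.7,0,255]
    - [47,-12,66,0,-111.7,0,255]
    - [47,-12,66,0,-111.7,0,255]
    - [47,-12,66,0,-111.7,0,255]
    - [47,-12,66,0,-111.7,0,255]

```text
time_s: 38.83
eef_pos: [0.3913, 0.1006, 0.1205]
eef_rot: [0.759, 0.184, 0.239, -0.577]
wrist_force: [0.3, -0.6, -0.1]
opening: 0.632
```

step_arm:
  motion:
    - [0,0,0,0,-11,0,255]
    - [0,0,0,0,-11,0,255]
    - [0,0,0,0,-11,0,255]

```text
time_s: 39.2
eef_pos: [0.3908, 0.0993, 0.1206]
eef_rot: [0.776, 0.129, 0.169, -0.593]
wrist_force: [1.2, -0.2, -0.5]
opening: 0.637
```

Run:
```python
from h import *
rel([.39,.10,.058],ori(15.5,-65))
```

```text
[25, -1, -57] [-0.1, 0.4, 0.2] rows>= 1.0
```

step_arm:
  motion:
    - [12,0,-25,0,0,0,255]
    - [20,0,-42,0,0,0,255]
    - [25,0,-53,0,0,0,255]
    - [26,0,-57,0,0,0,255]
    - [26,0,-57,0,0,0,255]

```text
time_s: 39.83
eef_pos: [0.3911, 0.099, 0.0593]
eef_rot: [0.777, 0.129, 0.168, -0.593]
wrist_force: [0.1, 0.2, -0.8]
opening: 0.631
```

step_arm:
  motion:
    - [0,0,0,0,0,0,0]
    - [0,0,0,0,0,0,0]
    - [0,0,0,0,0,0,0]
    - [0,0,0,0,0,0,0]
    - [0,0,0,0,0,0,0]
    - [0,0,0,0,0,0,0]
    - [-20,0,40,0,0,0,0]
    - [-40,0,80,0,0,0,0]
    - [-60,0,120,0,0,0,0]

```text
time_s: 40.95
eef_pos: [0.389, 0.1036, 0.1939]
eef_rot: [0.777, 0.128, 0.168, -0.594]
wrist_force: [1.0, 0.1, 0.3]
opening: 0.997
```

step_arm:
  motion:
    - [0,-2,-50,0,65.5,0,0]
    - [0,-2,-50,0,65.5,0,0]
    - [0,-2,-50,0,65.5,0,0]
    - [0,-2,-50,0,65.5,0,0]
    - [0,-2,-50,0,65.5,0,0]
    - [0,-2,-50,0,65.5,0,0]
    - [0,-2,-50,0,65.5,0,0]
    - [0,-2,-50,0,65.5,0,0]

```text
time_s: 41.95
eef_pos: [0.3814, 0.1226, 0.1468]
eef_rot: [0.562, 0.429, 0.561, -0.431]
wrist_force: [-0.3, 0.2, -0.0]
opening: 0.995
```

Run:
```python
from h import *
im,_,_=snap('top','tB.png'); dishes()
P,im,d=cloud('top')
h=cv2.cvtColor(im,cv2.COLOR_RGB2HSV)
rel([.383,.123,0],ori(15.2,0))
im,_,_=snap('wrist','wB.png')
cv2.imwrite('pics/gB.png',np.hstack([cv2.resize(im[:,:,::-1],(480,300)),cv2.resize(cv2.imread('pics/tB.png')[150:290,340:480],(300,300))]))
```

```text
[147, 2, 0] [0.0, 0.2, 0.1] rows>= 2.3
```

View pics/gB.png

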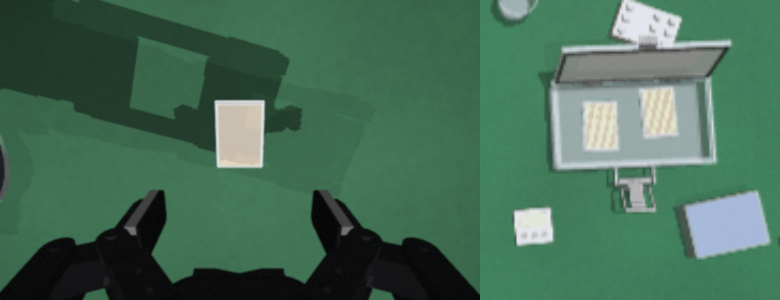

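Run:
```python
from h import *
print(ray('wrist',239.5*4/3,135*4/3,.014))
P,im,d=cloud('top'); h=cv2.cvtColor(im,cv2.COLOR_RGB2HSV)
m=((h[...,1]>12)&(im[...,0]>im[...,1]*.98)&(h[...,2]>150)).astype(np.uint8); m=cv2.morphologyEx(m,cv2.MORPH_CLOSE,np.ones((3,3)));n,l,s,c=cv2.connectedComponentsWithStats(m)
a=np.radians(JA);Rm=np.array([[np.cos(a),np.sin(a)],[-np.sin(a),np.cos(a)]])
for k in range(1,n):
    if s[k,4]>80 and 370<c[k][0]<455 and 180<c[k][1]<230:
        v,u=np.nonzero(l==k); q=np.array([ray('top',x,y,.017)[:2] for x,y in zip(u,v)])
        r=cv2.minAreaRect(((q-J)@Rm.T*1000).astype(np.float32)); print(c[k].round(1),np.round(r,1) if 0 else r)
```

```text
[0.38333212 0.12446305 0.014     ]
[423.  201.7] ((20.491662979125977, -51.31312561035156), (71.80464172363281, 51.519683837890625), 2.63490629196167)
[396.1 208.2] ((1.2890472412109375, 41.88861083984375), (70.12411499023438, 47.12797546386719), 0.7865943312644958)
```

The third dish is also amber side up, at (239,135) in the left panel. One dish in the jar has been knocked to jar (20,-51), still within limits. I'll stack the third on the left one at jar (1,42).

step_arm:
  motion:
    - [60,1,0,0,0,0,0]
    - [110,1,0,0,0,0,0]
    - [146,1,0,0,0,0,0]
    - [146,1,0,0,0,0,0]
    - [146,1,0,0,0,0,255]
    - [146,1,0,0,0,0,255]
    - [146,1,0,0,0,0,255]
    - [146,1,0,0,0,0,255]

```text
time_s: 43.05
eef_pos: [0.3845, 0.1235, 0.0033]
eef_rot: [0.563, 0.43, 0.56, -0.429]
wrist_force: [-2.3, 2.4, 8.8]
opening: 0.635
```

step_arm:
  motion:
    - [-60,0,0,0,0,0,255]
    - [-120,0,0,0,0,0,255]
    - [-180,0,0,0,0,0,255]
    - [-200,0,0,0,0,0,255]
    - [-200,0,0,0,0,0,255]

```text
time_s: 43.68
eef_pos: [0.3845, 0.1235, 0.2043]
eef_rot: [0.565, 0.431, 0.559, -0.428]
wrist_force: [0.4, 0.8, -1.9]
opening: 0.629
```

step_arm:
  motion:
    - [12,79,386,-76,0.7,0,255]
    - [12,79,386,-76,0.7,0,255]
    - [12,79,386,-76,0.7,0,255]
    - [12,79,386,-76,0.7,0,255]
    - [12,79,386,-76,0.7,0,255]
    - [12,79,386,-76,0.7,0,255]
    - [12,79,386,-76,0.7,0,255]
    - [12,79,386,-76,0.7,0,255]
    - [12,79,386,-76,0.7,0,255]

```text
time_s: 44.8
eef_pos: [0.5595, -0.2282, 0.1881]
eef_rot: [0.703, -0.005, 0.711, 0.009]
wrist_force: [0.3, -0.3, -0.4]
opening: 0.632
```

Run:
```python
from h import *
rel(jp(0,42,.026),ori(90+JA,0))
```

```text
[162, -1, 4] [-0.6, -0.6, -0.4] rows>= 2.6
```

step_arm:
  motion:
    - [50,-1,4,0,0,0,255]
    - [100,-1,4,0,0,0,255]
    - [135,-1,4,0,0,0,255]
    - [152,-1,4,0,0,0,255]
    - [161,-1,4,0,0,0,255]
    - [164,-1,4,0,0,0,255]
    - [165,-1,4,0,0,0,255]

```text
time_s: 45.68
eef_pos: [0.564, -0.2289, 0.0262]
eef_rot: [0.705, -0.006, 0.709, 0.009]
wrist_force: [-0.2, -0.4, -0.7]
opening: 0.632
```

step_arm:
  motion:
    - [0,0,0,0,0,0,0]
    - [0,0,0,0,0,0,0]
    - [0,0,0,0,0,0,0]
    - [0,0,0,0,0,0,0]
    - [-40,0,0,0,0,0,0]
    - [-100,0,0,0,0,0,0]
    - [-160,0,0,0,0,0,0]
    - [-200,0,0,0,0,0,0]

```text
time_s: 46.68
eef_pos: [0.5656, -0.2298, 0.2287]
eef_rot: [0.705, -0.007, 0.709, 0.009]
wrist_force: [-0.2, 0.0, 0.4]
opening: 0.997
```

Run:
```python
from h import *
print(ctrl.get_obs()['q'].round(2))
im,_,_=snap('wrist','wC.png')
s,_,_=snap('scene','sC.png')
cv2.imwrite('pics/gC.png',np.hstack([cv2.resize(im[:,:,::-1],(480,300)),cv2.resize(s[120:220,180:286,::-1],(318,300))]))
P,_,d=cloud('scene')
```

```text
[-0.58  0.26  1.51 -0.    1.37 -2.17]
```

View pics/gC.png

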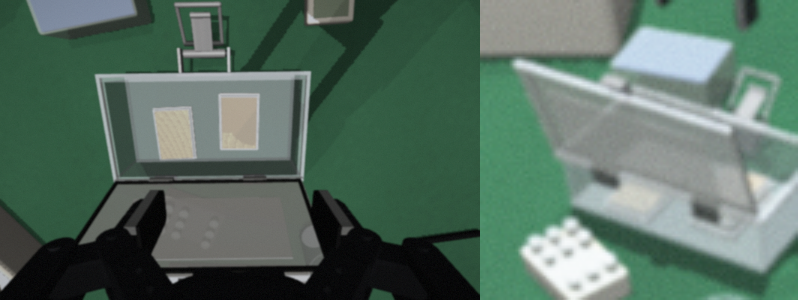

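The wrist view shows the stacked pair at (238,122) and the single dish at (174,133), all amber side up. The lid is open behind the jar. Next I push the lid shut from behind with closed fingers.

step_arm:
  motion:
    - [-50,0,0,0,0,0,255]
    - [-50,0,50,0,0,0,255]
    - [-50,5,100,0,0,0,255]
    - [-50,5,135,0,0,0,255]
    - [-50,5,135,0,0,0,255]
    - [0,5,135,0,0,0,255]
    - [40,5,135,0,0,0,255]
    - [50,5,135,0,0,0,255]
    - [50,5,135,0,0,0,255]

```text
time_s: 47.9
eef_pos: [0.6987, -0.2214, 0.1741]
eef_rot: [0.704, -0.006, 0.71, 0.009]
wrist_force: [-0.0, -0.1, 1.6]
opening: 0.004
```

Run:
```python
from h import *
H=np.array(jp(65,45,.075)); M=ori(90+JA,0); print(H)
X=M[:,2]
for ph in (90,75,60,45,30,20,12,6,2):
    a=np.radians(ph); off=np.array([-.1*np.cos(a)+.008*np.sin(a)+.011,.1*np.sin(a)+.008*np.cos(a)])
    rel(H+X*off[0]+np.array([0,0,off[1]]),M)
```

```text
[ 0.62663641 -0.2226915   0.075     ]
[0, 0, -53] [-0.5, -0.5, -0.3] rows>= 0.8
[1, 0, -79] [-0.5, -0.5, -0.3] rows>= 1.3
[9, 0, -104] [-0.5, -0.5, -0.3] rows>= 1.7
[24, 0, -126] [-0.5, -0.5, -0.3] rows>= 2.0
[43, -1, -143] [-0.5, -0.5, -0.3] rows>= 2.4
[59, -1, -152] [-0.5, -0.5, -0.3] rows>= 2.6
[72, -1, -157] [-0.5, -0.5, -0.3] rows>= 2.8
[82, -1, -159] [-0.5, -0.5, -0.3] rows>= 2.9
[89, -1, -160] [-0.5, -0.5, -0.3] rows>= 2.9
```

step_arm:
  motion:
    - [0,0,-25,0,0,0,255]
    - [0,0,-53,0,0,0,255]
    - [1,0,-79,0,0,0,255]
    - [9,0,-104,0,0,0,255]
    - [24,0,-126,0,0,0,255]
    - [43,0,-143,0,0,0,255]
    - [43,0,-143,0,0,0,255]

```text
time_s: 48.78
eef_pos: [0.5555, -0.2244, 0.1334]
eef_rot: [0.704, -0.006, 0.71, 0.009]
wrist_force: [1.0, 0.3, 0.4]
opening: -0.002
```

Run:
```python
from h import *
snap('scene','sD.png'); P,im,d=cloud('scene')
cv2.imwrite('pics/gD.png',cv2.resize(im[110:230,180:340,::-1],(640,480)))
H=np.array(jp(65,45,.075)); M=ori(90+JA,0)
X=M[:,2]
for ph in (20,12,6,2):
    a=np.radians(ph); off=np.array([-.1*np.cos(a)+.008*np.sin(a)+.011,.1*np.sin(a)+.008*np.cos(a)])
    rel(H+X*off[0]+np.array([0,0,off[1]]),M)
```

```text
[17, 0, -10] [-0.5, -0.3, -0.2] rows>= 0.3
[31, 0, -15] [-0.5, -0.3, -0.2] rows>= 0.5
[41, 0, -17] [-0.5, -0.3, -0.2] rows>= 0.7
[48, 0, -18] [-0.5, -0.3, -0.2] rows>= 0.8
```

View pics/gD.png

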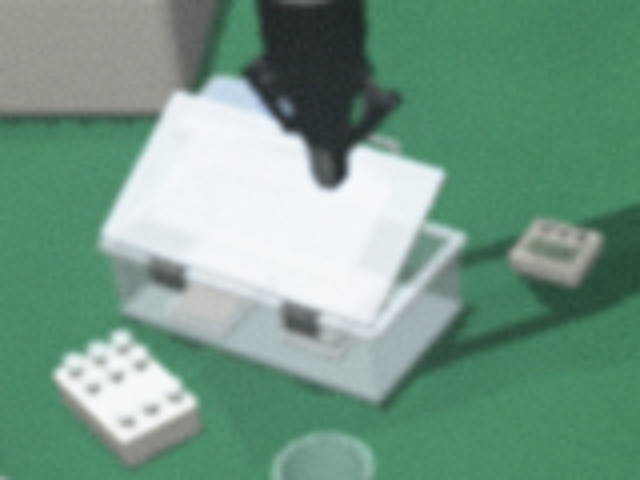

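The lid is at about 30° with the finger on its outer face at (328,170). Continuing down.

step_arm:
  motion:
    - [17,0,-10,0,0,0,255]
    - [31,0,-15,0,0,0,255]
    - [41,0,-17,0,0,0,255]
    - [46,0,-18,0,0,0,255]
    - [49,0,-18,0,0,0,255]
    - [50,0,-18,0,0,0,255]

```text
time_s: 49.58
eef_pos: [0.5375, -0.2242, 0.0834]
eef_rot: [0.704, -0.006, 0.71, 0.01]
wrist_force: [-7.0, 2.6, 13.6]
opening: -0.0
```

step_arm:
  motion:
    - [0,0,0,0,0,0,255]
    - [0,0,0,0,0,0,255]
    - [-60,0,0,0,0,0,255]
    - [-130,-20,-20,0,0,0,255]
    - [-150,-47,-35,0,0,0,255]
    - [-150,-47,-35,0,0,0,255]
    - [-150,-47,-35,0,0,0,255]

```text
time_s: 50.45
eef_pos: [0.5046, -0.2721, 0.2314]
eef_rot: [0.704, -0.005, 0.71, 0.01]
wrist_force: [0.4, 0.3, 0.4]
opening: -0.002
```

Run:
```python
from h import *
im,_,_=snap('wrist','wE.png'); snap('top','tE.png')
cv2.imwrite('pics/gE.png',cv2.resize(im[0:280,160:480,::-1],(686,600),interpolation=cv2.INTER_CUBIC))
```

```text
(no output)
```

View pics/gE.png

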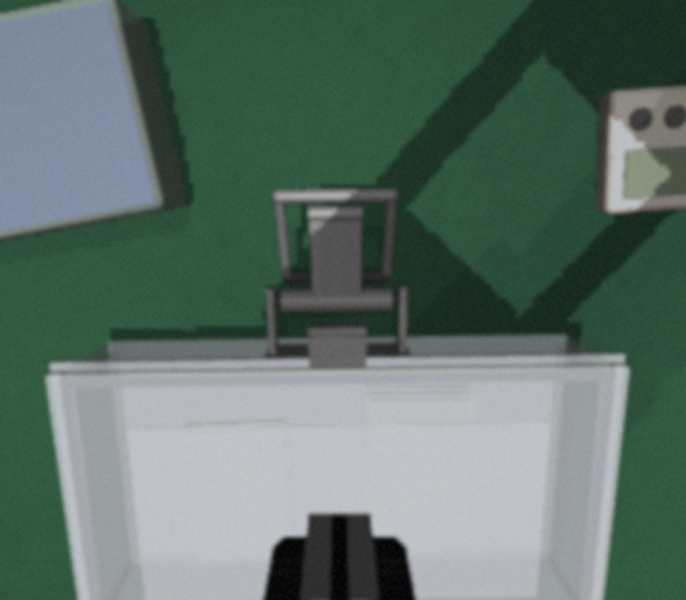

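```bash
cat >> h.py <<'E'
def toj(p):
    a=np.radians(JA); d=np.array(p)-[*J,0]; return np.array([d[0]*np.cos(a)+d[1]*np.sin(a),-d[0]*np.sin(a)+d[1]*np.cos(a),d[2]])*1000
E
python3 - <<'E'
from h import *
f=lambda u,v,z: toj(ray('wrist',160+u*320/686-.3,v*280/600-.3,z)).round(1)
print('lid edge L/R/mid z.083',f(49,366,.083),f(627,357,.083),f(337,362,.083))
print('keeper lip top',f(337,328,.087))
print('pivot',f(336,300,.05))
for z in (.055,.06,.065,.07,.075): print('tip',z,f(335,211,z))
for z in (.07,.075,.08,.085,.09): print('bar',z,f(336,196,z))
for t in (1.85,2.0,2.2): print(t,-91-43*np.sin(t),48-43*np.cos(t))
# depth around
P,im,d=cloud('wrist')
for u,v in [(336,196),(335,240),(335,225),(336,300),(337,345),(337,335)]:
    uu,vv=int(160+u*320/686),int(v*280/600); print(u,v,toj(P[vv,uu]).round(1))
E
```

```text
lid edge L/R/mid z.083 [ -65.5 -120.4   83. ] [-67.  119.8  83. ] [-66.1  -0.8  83. ]
keeper lip top [-81.   -0.7  87. ]
pivot [-87.1  -0.9  50. ]
tip 0.055 [-125.9   -1.    55. ]
tip 0.06 [-126.   -1.   60.]
tip 0.065 [-126.1   -1.    65. ]
tip 0.07 [-126.2   -1.    70. ]
tip 0.075 [-126.3   -1.    75. ]
bar 0.07 [-132.1   -0.5   70. ]
bar 0.075 [-132.1   -0.6   75. ]
bar 0.08 [-132.1   -0.6   80. ]
bar 0.085 [-132.1   -0.6   85. ]
bar 0.09 [-132.1   -0.6   90. ]
1.85 -132.3348337279379 59.85038061345406
2.0 -130.09978935350432 65.89431397152713
2.2 -125.76534536424236 73.30554804197988
336 196 [-132.2   -0.9   84.8]
335 240 [-113.9   -1.1   62.2]
335 225 [-120.2   -1.    64.7]
336 300 [-87.1  -1.4  51.8]
337 345 [-72.1  -0.6  78.5]
337 335 [-78.4  -0.6  88.2]
```

The picture shows the lid shut, with its front edge at row 362. The keeper is at (337,328), the bail bar at (336,196), the lever tip at (335,213) and the pivot bar at (336,300). These match the geometry given to within about 3 mm. Next I swing the bail over.

Run:
```python
from h import *
M=ori(90+JA,0)
b=rel(jp(-160,-.7,.2),M); b=rel(jp(-160,-.7,.076),M)
for x in (-145,-120,-102): rel(jp(x,-.7,.076),M,b)
```

```text
[31, -2, -101] [-0.4, -0.6, -0.4] rows>= 1.7
[155, -3, -100] [-0.4, -0.6, -0.4] rows>= 3.0
[0, 0, 15] [0.0, 0.0, 0.0] rows>= 0.2
[0, 0, 40] [0.0, 0.0, 0.0] rows>= 0.6
[0, 0, 58] [0.0, 0.0, 0.0] rows>= 0.9
```

step_arm:
  motion:
    - [0,-2,-60,0,0,0,255]
    - [20,-2,-101,0,0,0,255]
    - [31,-2,-101,0,0,0,255]
    - [90,-2,-101,0,-0.6,0,255]
    - [135,-2,-101,0,-0.6,0,255]
    - [155,-2,-101,0,-0.6,0,255]
    - [155,-2,-101,0,-0.6,0,255]
    - [155,-2,-101,0,-0.6,0,255]

```text
time_s: 51.55
eef_pos: [0.4035, -0.2763, 0.0786]
eef_rot: [0.708, -0.006, 0.706, 0.009]
wrist_force: [-0.2, -0.4, -0.1]
opening: -0.0
```

Run:
```python
from h import *
M=ori(90+JA,0); o=ctrl.get_obs(); print(toj(o['eef_pos']))
for x in (-145,-120,-102): rel(jp(x,-.7,.076),M)
```

```text
[-159.58892642   -1.94246882   78.62523519]
[3, 1, 15] [-0.4, 0.2, -0.3] rows>= 0.2
[3, 2, 40] [-0.4, 0.2, -0.3] rows>= 0.6
[3, 2, 58] [-0.4, 0.2, -0.3] rows>= 0.9
```

step_arm:
  motion:
    - [2,1,8,0,0,0,255]
    - [2,1,16,0,0,0,255]
    - [2,1,24,0,0,0,255]
    - [2,1,32,0,0,0,255]
    - [2,1,40,0,0,0,255]
    - [2,1,47,0,0,0,255]
    - [2,1,53,0,0,0,255]
    - [2,1,58,0,0,0,255]
    - [2,1,58,0,0,0,255]

```text
time_s: 52.68
eef_pos: [0.4608, -0.2738, 0.0762]
eef_rot: [0.708, -0.006, 0.706, 0.009]
wrist_force: [0.8, 0.1, -0.8]
opening: -0.0
```

Run:
```python
from h import *
o=ctrl.get_obs(); print(toj(o['eef_pos']),o['wrist_force'])
snap('wrist','wF.png'); im,_,_=snap('scene','sF.png'); 
P,im2,d=cloud('scene')
P,im2,d=cloud('wrist')
j=np.stack([toj(p) for p in P.reshape(-1,3)]).reshape(P.shape)
m=(abs(j[...,1])<26)&(j[...,0]<-60)&(j[...,0]>-140)&(j[...,2]>40)&(d>0)
v,u=np.nonzero(m); print(m.sum(), u.min() if m.any() else 0,v.min() if m.any() else 0)
for z0 in range(40,110,5):
    k=m&(j[...,2]>=z0)&(j[...,2]<z0+5)
    if k.any(): print(z0,k.sum(),np.percentile(j[k][:,0],[2,50,98]).round(),np.percentile(j[k][:,1],[2,98]).round())
```

```text
[-102.3140421    -1.20742989   76.18356313] [ 0.80625005  0.14901341 -0.79673264]
25671 210 188
40 24 [-79. -64. -64.] [-25.  24.]
45 194 [-102.  -92.  -64.] [-22.  26.]
50 770 [-102.  -99.  -85.] [-24.  22.]
55 1262 [-119. -108.  -96.] [-23.  21.]
60 1036 [-131. -122.  -93.] [-23.  22.]
65 334 [-130. -127.  -90.] [-24.  22.]
70 168 [-91. -89. -87.] [-25.  23.]
75 183 [-112.  -87.  -84.] [-25.  23.]
80 349 [-112. -108.  -61.] [-24.  22.]
85 343 [-113. -108.  -61.] [-14.  11.]
90 358 [-113. -111. -107.] [-15.  12.]
95 399 [-113. -109. -107.] [-15.  12.]
100 450 [-113. -109. -107.] [-15.  11.]
105 354 [-113. -112. -108.] [-15.  11.]
```

Leg points at jar (-93,62) to (-84,80) show that the bail leans over toward the keeper. I'll back off and take a tilted pose above the lever.

```bash
cat >> h.py <<'E'
def lev(th,tilt=-40,rho=36,px=-89.5,lift=0):
    t=np.radians(-tilt); zt=np.array([np.cos(t),np.sin(t)])
    n=np.array([-np.cos(th),np.sin(th)]); P=np.array([px,48])+rho*np.array([-np.sin(th),-np.cos(th)])+(4.5+lift)*n
    s=np.clip(-(n@zt)/.5,-1,1); q=P-11*s*zt
    return jp(q[0],-.7,q[1]/1000),ori(90+JA,tilt)
E
python3 - <<'E'
from h import *
for th in (1.95,1.6,1.3,1,.7,.45,.25,.1,0): print(th,toj(lev(th)[0]).round())
rel(*lev(1.95,lift=60))
E
```

```text
1.95 [-113.   -1.   73.]
1.6 [-117.   -1.   61.]
1.3 [-118.   -1.   49.]
1 [-120.   -1.   34.]
0.7 [-119.   -1.   21.]
0.45 [-116.   -1.   12.]
0.25 [-111.   -1.    7.]
0.1 [-106.   -1.    6.]
0 [-102.   -1.    5.]
[-52, 1, 12] [-0.5, -39.9, -0.1] rows>= 3.7
```

step_arm:
  motion:
    - [-20,0,-12,0,0,0,255]
    - [-60,0,-20,0,0,0,255]
    - [-80,0,-20,0,-15,0,255]
    - [-80,0,-20,0,-40,0,255]
    - [-80,0,-20,0,-40,0,255]
    - [-80,0,-20,0,-40,0,255]
    - [-80,0,-20,0,-40,0,255]

```text
time_s: 53.65
eef_pos: [0.4545, -0.2643, 0.1766]
eef_rot: [0.898, 0.006, 0.439, 0.001]
wrist_force: [-0.3, 1.1, -0.1]
opening: 0.002
```

Run:
```python
from h import *
o=ctrl.get_obs(); print(toj(o['eef_pos']),o['q'].round(2))
rel(*lev(1.95,rho=30,lift=15));
for th,r in ((1.8,30),(1.6,30),(1.3,30),(1,30),(.8,29)): rel(*lev(th,rho=r))
snap('wrist','wG.png'); snap('top','tG.png'); snap('scene','sG.png')
P,im2,d=cloud('wrist')
j=np.stack([toj(p) for p in P.reshape(-1,3)]).reshape(P.shape)
m=(abs(j[...,1])<26)&(j[...,0]<-60)&(j[...,0]>-140)&(j[...,2]>40)&(d>0)
for z0 in range(40,110,4):
    k=m&(j[...,2]>=z0)&(j[...,2]<z0+4)
    if k.any(): print(z0,k.sum(),np.percentile(j[k][:,0],[2,50,98]).round(),np.percentile(j[k][:,1],[2,98]).round())
a=cv2.imread('pics/wG.png'); b=cv2.imread('pics/tG.png')[195:260,380:445]; 
cv2.imwrite('pics/gG.png',np.hstack([cv2.resize(a,(480,300)),cv2.resize(b,(300,300),interpolation=cv2.INTER_CUBIC)]))
```

```text
[-108.26541317    8.55641426  176.55328027] [-1.12 -0.14  2.2   0.77  0.92 -3.12]
[77, -10, -51] [-2.0, -2.1, 0.7] rows>= 1.5
[87, -11, -68] [-2.0, -2.1, 0.7] rows>= 1.8
[90, -11, -73] [-2.0, -2.1, 0.7] rows>= 1.9
[97, -11, -81] [-2.0, -2.1, 0.7] rows>= 2.0
[106, -11, -90] [-2.0, -2.1, 0.7] rows>= 2.2
[112, -11, -95] [-2.0, -2.1, 0.7] rows>= 2.4
40 200 [-65. -64. -63.] [-25.  25.]
44 230 [-92. -64. -63.] [-24.  25.]
48 608 [-102.  -88.  -63.] [-23.  25.]
52 961 [-102.  -93.  -64.] [-23.  22.]
56 750 [-118. -106.  -63.] [-24.  22.]
60 542 [-131. -120.  -61.] [-24.  23.]
64 373 [-131. -127.  -65.] [-24.  24.]
68 247 [-92. -65. -60.] [-24.  26.]
72 91 [-90. -88. -60.] [-24.  23.]
76 202 [-88. -82. -64.] [-24.  25.]
80 387 [-86. -81. -61.] [-25.  25.]
84 405 [-83. -81. -60.] [-25.  23.]
88 326 [-83. -80. -78.] [-24.  22.]
92 350 [-81. -79. -76.] [-23.  22.]
```

View pics/gG.png

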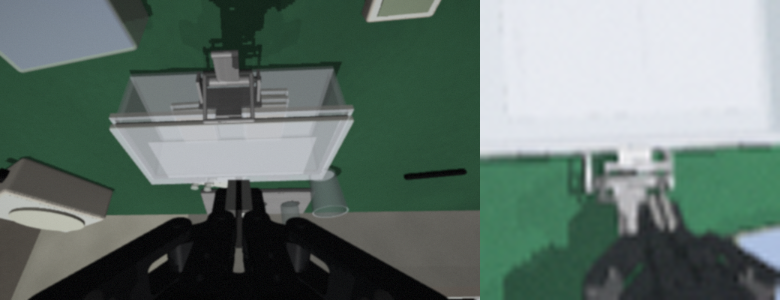

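The bail is over: the legs are at (200–255,75–110) in the wrist view, and the bar reads near jar (-79, z 93), at the keeper. However q6 is at its limit, so I'll use the half-turned tool.

```bash
sed -i 's#return jp(q\[0\],-.7,q\[1\]/1000),ori(90+JA,tilt)#return jp(q[0],-.7,q[1]/1000),ori(90+JA,tilt,-1)#' h.py
python3 - <<'E'
from h import *
p,M=lev(1.95,rho=30,lift=80)
rel(p,M); print(toj(p))
p[2]=.18; rel(p,ori(90+JA,0,-1))
E
```

```text
[44, -8, 4] [178.2, 1.0, 3.4] rows>= 16.7
[-77.66202233  -0.7        144.67318456]
[16, -8, 26] [168.5, -0.0, -57.7] rows>= 16.6
```

step_arm:
  motion:
    - [0,0,0,10,0,0,255]
    - [0,-8,0,21,0,0,255]
    - [0,-8,0,31,0,0,255]
    - [0,-8,0,42,0,0,255]
    - [0,-8,0,52,0,0,255]
    - [0,-8,0,63,0,0,255]
    - [0,-8,0,73,0,0,255]
    - [0,-8,0,84,0,0,255]
    - [0,-8,0,94,0,0,255]
    - [0,-8,0,100,0,0,255]

```text
time_s: 55.05
eef_pos: [0.4557, -0.2722, 0.1762]
eef_rot: [0.571, 0.693, 0.284, -0.336]
wrist_force: [-0.2, -0.3, 0.7]
opening: -0.002
```

step_arm:
  motion:
    - [0,0,0,10,0,0,255]
    - [0,0,0,21,0,0,255]
    - [0,0,0,31,0,0,255]
    - [0,0,0,42,0,0,255]
    - [0,0,0,52,0,0,255]
    - [0,0,0,63,0,0,255]
    - [0,0,0,78,0,0,255]
    - [0,0,0,78,0,0,255]
    - [0,0,0,78,0,0,255]

```text
time_s: 56.18
eef_pos: [0.4557, -0.2722, 0.1763]
eef_rot: [0.01, 0.898, 0.01, -0.44]
wrist_force: [-0.2, 0.8, 0.0]
opening: -0.002
```

Run:
```python
from h import *
o=ctrl.get_obs(); print(toj(o['eef_pos']),o['q'].round(2))
rel(*lev(1.95,rho=30,lift=15))
```

```text
[-107.33371827    0.61819969  176.27124429] [-1.13 -0.12  2.19  0.77  0.93 -0.02]
[76, 0, 52] [0.2, 2.2, -0.5] rows>= 1.5
```

step_arm:
  motion:
    - [20,0,30,0,1,0,255]
    - [50,0,50,0,2,0,255]
    - [76,0,52,0,2,0,255]
    - [76,0,52,0,2,0,255]
    - [76,0,52,0,2,0,255]

```text
time_s: 56.8
eef_pos: [0.4613, -0.273, 0.0851]
eef_rot: [0.01, 0.906, 0.01, -0.423]
wrist_force: [-0.8, -0.2, 0.3]
opening: -0.003
```

Run:
```python
from h import *
o=ctrl.get_obs(); print(toj(o['eef_pos']),o['q'].round(2),o['wrist_force'])
for th,r in ((1.9,30),(1.7,30),(1.5,30),(1.3,30),(1.1,30),(.95,29)): rel(*lev(th,rho=r))
```

```text
[-101.79226508   -0.39158032   85.12106128] [-1.14  0.11  2.23  1.01  0.77 -0.34] [-0.75995374 -0.19196463  0.27466787]
[8, 0, 15] [0.2, 0.1, -0.6] rows>= 0.3
[11, 0, 20] [0.2, 0.1, -0.6] rows>= 0.4
[15, 0, 25] [0.2, 0.1, -0.6] rows>= 0.5
[20, 0, 31] [0.2, 0.1, -0.6] rows>= 0.6
[25, 0, 38] [0.2, 0.1, -0.6] rows>= 0.7
[30, 0, 41] [0.2, 0.1, -0.6] rows>= 0.8
```

step_arm:
  motion:
    - [4,0,8,0,0,0,255]
    - [8,0,15,0,0,0,255]
    - [11,0,20,0,0,0,255]
    - [15,0,25,0,0,0,255]
    - [20,0,31,0,0,0,255]
    - [25,0,38,0,0,0,255]
    - [25,0,38,0,0,0,255]

```text
time_s: 57.68
eef_pos: [0.4504, -0.2745, 0.0439]
eef_rot: [0.009, 0.907, 0.01, -0.42]
wrist_force: [-0.8, 5.2, 24.3]
opening: -0.003
```

```bash
cat > bz.py <<'E'
from h import *
o=ctrl.get_obs(); print(toj(o['eef_pos']).round(),o['wrist_force'].round(1))
snap('wrist','wH.png')
P,im2,d=cloud('wrist')
j=np.stack([toj(p) for p in P.reshape(-1,3)]).reshape(P.shape)
m=(abs(j[...,1])<26)&(j[...,0]<-60)&(j[...,0]>-140)&(j[...,2]>3)&(d>0)
for z0 in range(4,104,4):
    k=m&(j[...,2]>=z0)&(j[...,2]<z0+4)
    for nm,s in (('mid',abs(j[...,1])<9),('leg',(abs(j[...,1])>16))):
        kk=k&s
        if kk.sum()>8: print(z0,nm,kk.sum(),np.percentile(j[kk][:,0],[2,50,98]).round(),end=' ')
    print()
E
python3 bz.py
```

```text
[-113.   -2.   44.] [-0.8  5.2 24.3]
4 mid 73 [-61. -61. -60.] 4 leg 80 [-61. -61. -60.] 
8 mid 70 [-61. -61. -61.] 8 leg 88 [-61. -61. -60.] 
12 mid 81 [-62. -61. -60.] 12 leg 77 [-62. -61. -60.] 
16 mid 80 [-61. -61. -60.] 16 leg 88 [-62. -61. -60.] 
20 mid 86 [-61. -61. -60.] 20 leg 97 [-62. -61. -60.] 
24 mid 58 [-61. -61. -60.] 24 leg 66 [-62. -61. -60.] 

32 mid 63 [-64. -64. -64.] 32 leg 88 [-64. -64. -63.] 
36 leg 119 [-64. -64. -63.] 
40 mid 38 [-108. -107. -103.] 40 leg 168 [-101.  -64.  -63.] 
44 mid 563 [-105. -100.  -95.] 44 leg 436 [-101.  -97.  -64.] 
48 mid 821 [-98. -92. -83.] 48 leg 499 [-98. -90. -64.] 
52 mid 437 [-112.  -88.  -85.] 52 leg 304 [-96. -89. -64.] 
56 mid 206 [-116. -110. -107.] 56 leg 116 [-94. -92. -91.] 
60 mid 245 [-120. -113. -111.] 60 leg 127 [-92. -91. -89.] 
64 mid 263 [-123. -117. -114.] 64 leg 209 [-90. -88. -64.] 
68 mid 407 [-140. -121. -117.] 68 leg 527 [-88. -65. -61.] 
72 mid 977 [-135.  -82.  -63.] 72 leg 350 [-87. -65. -62.] 
76 mid 1099 [-135.  -82.  -62.] 76 leg 491 [-133.  -63.  -61.] 
80 mid 672 [-139.  -82.  -60.] 80 leg 648 [-137.  -81.  -60.] 
84 mid 1120 [-135.  -82.  -77.] 84 leg 794 [-140.  -81.  -77.] 
88 mid 439 [-138. -135. -131.] 88 leg 569 [-140. -136. -133.] 
92 mid 406 [-140. -138. -136.] 92 leg 403 [-140. -138. -135.] 
96 mid 29 [-140. -140. -139.]
```

Run:
```python
from h import *
P,im,d=cloud('wrist')
j=np.stack([toj(p) for p in P.reshape(-1,3)]).reshape(P.shape)
ok=(d>0)&(j[...,0]>-95)&(j[...,0]<-40)&(j[...,2]>70)&(j[...,2]<100)&(abs(j[...,1])<60)
for nm,s in (('out',abs(j[...,1])>30),('legs',(abs(j[...,1])>14)&(abs(j[...,1])<25)),('mid',abs(j[...,1])<9)):
    print(nm)
    for x0 in range(-92,-40,3):
        k=ok&s&(j[...,0]>=x0)&(j[...,0]<x0+3)
        if k.sum()>5: print('  x',x0,k.sum(),'z',np.percentile(j[k][:,2],[3,50,97]).round(1))
h=cv2.imread('pics/wH.png'); print([ (u,v) for v,u in [np.argwhere(ok&(abs(j[...,1])<25)).mean(0).round()]])
```

```text
out
  x -68 177 z [70.1 71.3 72.7]
  x -65 2108 z [70.5 76.  80.9]
  x -62 1111 z [71.  80.6 81.8]
  x -59 801 z [80.  80.9 81.9]
  x -56 760 z [80.  80.9 81.9]
  x -53 768 z [80.  80.9 82. ]
  x -50 758 z [80. 81. 82.]
  x -47 716 z [80.1 81.1 82. ]
  x -44 704 z [80.1 81.1 82. ]
  x -41 291 z [80.2 81.2 83.6]
legs
  x -89 77 z [70.  71.4 73.8]
  x -86 242 z [71.  75.3 78.8]
  x -83 475 z [77.7 84.  86.9]
  x -80 327 z [85.2 86.6 87.6]
  x -77 18 z [85.6 86.  86.2]
  x -68 63 z [70.  71.3 72.9]
  x -65 790 z [70.7 75.8 80.9]
  x -62 385 z [70.9 80.6 81.8]
  x -59 291 z [79.9 80.9 81.8]
  x -56 295 z [79.9 81.  81.9]
  x -53 274 z [80.1 81.  82. ]
  x -50 277 z [80.  81.  81.8]
  x -47 260 z [80.  81.  81.9]
  x -44 270 z [80.2 81.1 82. ]
  x -41 104 z [80.2 81.4 83.3]
mid
  x -83 879 z [73.  82.  86.7]
  x -80 293 z [85.5 86.7 87.8]
  x -77 24 z [85.  85.8 86.2]
  x -71 212 z [74.7 75.7 76.9]
  x -68 242 z [74.8 75.7 76.8]
  x -65 487 z [75.  77.5 81. ]
  x -62 266 z [79.5 80.7 81.9]
  x -59 240 z [79.9 80.9 81.8]
  x -56 234 z [80.  80.9 81.9]
  x -53 224 z [80.  81.  81.9]
  x -50 234 z [80.1 81.  82. ]
  x -47 216 z [80.1 81.1 82.1]
  x -44 208 z [80.1 81.1 82. ]
  x -41 88 z [80.4 81.3 83.7]
[(np.float64(314.0), np.float64(128.0))]
```

The lever needed 24 N and the bar reads near z 87, so the bar is sitting on top of the lip and not in the groove. I'll back off, check the lever angle, then grip the lever and raise it.

step_arm:
  motion:
    - [-20,0,0,0,0,0,255]
    - [-50,0,0,0,0,0,130]
    - [-50,0,0,0,0,0,130]
    - [-50,0,0,0,0,0,130]

```text
time_s: 58.22
eef_pos: [0.4159, -0.274, 0.0789]
eef_rot: [0.009, 0.906, 0.009, -0.423]
wrist_force: [0.5, 0.6, -0.4]
opening: 0.491
```

```bash
cat >> h.py <<'E'
def jc(n='wrist'):
    P,im,d=cloud(n); a=np.radians(JA); D=P-np.array([*J,0])
    j=np.stack([D[...,0]*np.cos(a)+D[...,1]*np.sin(a),-D[...,0]*np.sin(a)+D[...,1]*np.cos(a),D[...,2]],-1)*1000
    return j,im,d
def prof(j,d,s,x0=-140,x1=-60,zl=3,zh=105,st=4):
    for x in range(x0,x1,st):
        k=s&(d>0)&(j[...,0]>=x)&(j[...,0]<x+st)&(j[...,2]>zl)&(j[...,2]<zh)
        if k.sum()>8: print(' x',x,k.sum(),'z',np.percentile(j[k][:,2],[3,50,97]).round(1),'y',np.percentile(j[k][:,1],[3,97]).round(1))
def grip(th,tilt,rho=33,px=-89.5,b=10):
    t=np.radians(-tilt); d=np.array([np.sin(t),-np.cos(t)]); n=np.array([-np.cos(th),np.sin(th)])
    q=np.array([px,48])+rho*np.array([-np.sin(th),-np.cos(th)])+3*n+b*d
    return jp(q[0],-.7,q[1]/1000),ori(90+JA,tilt,-1)
E
python3 - <<'E'
from h import *
o=ctrl.get_obs(); print(toj(o['eef_pos']).round(),o['wrist_force'].round(1),o['opening'])
snap('wrist','wI.png'); j,im,d=jc(); y=abs(j[...,1])
print('mid');prof(j,d,y<9); print('legs'); prof(j,d,(y>14)&(y<26),-112,-72); print('lid');prof(j,d,(y>40)&(y<60),-70,0,70,100,10)
rel(*grip(1.05,-40,b=-30)); rel(*grip(1.05,-40))
cv2.imwrite('pics/gI.png',cv2.resize(im[40:240,200:440,::-1],(720,600),interpolation=cv2.INTER_CUBIC))
E
```

```text
[-147.   -0.   79.] [ 0.5  0.6 -0.4] 0.4906425629706039
mid
 x -132 253 z [59.7 62.7 64.2] y [-8.1  8.4]
 x -128 170 z [59.3 62.1 63.8] y [-8.3  8.6]
 x -124 217 z [58.2 59.4 60.6] y [-8.4  8.3]
 x -120 196 z [57.5 58.7 59.9] y [-8.4  8.5]
 x -116 189 z [56.5 57.8 59. ] y [-8.2  8.4]
 x -112 187 z [56.  57.  58.1] y [-8.4  8.2]
 x -108 182 z [55.  56.1 57.5] y [-8.6  8.4]
 x -104 173 z [54.3 55.3 56.7] y [-8.4  8.1]
 x -100 163 z [53.3 54.4 55.6] y [-8.   8.3]
 x -96 169 z [52.6 53.7 54.8] y [-8.1  8.8]
 x -92 163 z [51.2 52.6 53.6] y [-8.7  8.4]
 x -88 146 z [51.5 52.4 53.5] y [-8.6  8.4]
 x -84 558 z [51.7 84.3 90.7] y [-8.5  8.4]
 x -80 373 z [88.1 92.4 93.9] y [-8.3  8.3]
 x -76 17 z [91.9 92.7 92.8] y [-8.3  8. ]
 x -68 211 z [34.3 46.5 80.4] y [-8.1  8.4]
 x -64 827 z [ 9.6 41.5 84.6] y [-8.4  8.5]
legs
 x -104 144 z [49.6 51.8 53.6] y [-23.   21.9]
 x -100 239 z [51.6 53.5 59.3] y [-23.9  22.7]
 x -96 183 z [48.6 62.1 67.5] y [-24.  23.]
 x -92 399 z [46.8 52.6 74.4] y [-23.8  24.5]
 x -88 321 z [51.3 75.3 81.9] y [-23.8  23.3]
 x -84 256 z [50.9 85.4 91.9] y [-24.1  22.9]
 x -80 355 z [88.6 92.5 94. ] y [-23.8  23. ]
 x -76 16 z [91.6 92.5 92.8] y [-23.1  21.4]
lid
 x -70 1388 z [70.6 79.2 84.8] y [-58.7  58.8]
 x -60 1152 z [71.1 84.2 85.2] y [-58.7  58.9]
 x -50 955 z [83.2 84.1 85.3] y [-58.6  58.8]
 x -40 1046 z [83.7 85.8 86.9] y [-58.8  58.7]
 x -30 863 z [84.9 85.9 86.8] y [-58.8  58.9]
 x -20 806 z [85.  85.8 86.7] y [-58.7  58.9]
 x -10 767 z [84.8 85.6 86.5] y [-58.9  58.8]
[22, 1, 7] [0.0, 0.1, -0.5] rows>= 0.4
[62, 0, 7] [0.0, 0.1, -0.5] rows>= 1.0
```

The lever has sprung back to about 1.77 by itself. The bar lies on the lip because the lever sits too low. I'll lift the lever from underneath towards its stop so the bar clears the lip.

Run:
```python
from h import *
M=ori(90+JA,-60,-1)
rel(jp(-170,-.7,.08),M);rel(jp(-165,-.7,.028),M)
```

```text
[-16, 1, 17] [0.1, 20.1, -0.5] rows>= 1.9
[27, 1, 46] [0.1, 20.1, -0.5] rows>= 1.9
```

step_arm:
  motion:
    - [-20,1,10,0,5,0,255]
    - [-16,1,17,0,15,0,255]
    - [-16,1,17,0,20,0,255]
    - [0,1,30,0,20,0,255]
    - [27,1,46,0,20,0,255]
    - [27,1,46,0,20,0,255]
    - [27,1,46,0,20,0,255]

```text
time_s: 59.15
eef_pos: [0.3981, -0.2753, 0.0294]
eef_rot: [0.007, 0.966, 0.011, -0.26]
wrist_force: [0.6, -0.2, -0.2]
opening: -0.002
```

Run:
```python
from h import *
o=ctrl.get_obs(); print(toj(o['eef_pos']).round(1),o['wrist_force'].round(1),o['q'].round(2))
M=ori(90+JA,-60,-1)
for p in ((-118,28),(-118,40),(-116,50),(-114,58)): rel(jp(p[0],-.7,p[1]/1000),M)
```

```text
[-165.    -0.8   29.4] [ 0.6 -0.2 -0.2] [-1.55  0.47  2.34  1.38  1.08 -1.21]
[41, 0, -22] [0.2, 0.1, -0.5] rows>= 0.8
[35, 0, -33] [0.2, 0.1, -0.5] rows>= 0.8
[32, 0, -42] [0.2, 0.1, -0.5] rows>= 0.9
[30, 0, -50] [0.2, 0.1, -0.5] rows>= 0.9
```

step_arm:
  motion:
    - [20,0,-11,0,0,0,255]
    - [41,0,-22,0,0,0,255]
    - [38,0,-28,0,0,0,255]
    - [35,0,-33,0,0,0,255]
    - [33,0,-38,0,0,0,255]
    - [32,0,-42,0,0,0,255]
    - [31,0,-46,0,0,0,255]
    - [30,0,-50,0,0,0,255]
    - [30,0,-50,0,0,0,255]

```text
time_s: 60.28
eef_pos: [0.449, -0.2744, 0.0576]
eef_rot: [0.007, 0.966, 0.011, -0.26]
wrist_force: [0.0, 0.3, 0.4]
opening: -0.002
```

Run:
```python
from h import *
o=ctrl.get_obs(); print(toj(o['eef_pos']).round(1),o['wrist_force'].round(1))
snap('wrist','wJ.png'); j,im,d=jc(); y=abs(j[...,1])
print('mid');prof(j,d,y<9); print('legs'); prof(j,d,(y>14)&(y<26),-112,-56)
```

```text
[-114.1   -1.4   57.6] [0.  0.3 0.4]
mid
 x -140 268 z [83.2 84.7 86.1] y [-7.1  5. ]
 x -136 296 z [76.9 82.  83.6] y [-8.3  8.3]
 x -132 254 z [74.5 79.7 81.5] y [-8.5  8.5]
 x -128 232 z [72.3 77.5 78.9] y [-8.4  8.5]
 x -124 434 z [70.1 76.7 80.5] y [-8.4  8.5]
 x -120 515 z [68.2 80.4 81.7] y [-8.6  8.5]
 x -116 25 z [66.3 67.  80.2] y [-8.7  8.8]
 x -112 69 z [70.7 71.8 73. ] y [-8.2  8.4]
 x -108 108 z [67.6 69.1 70.6] y [-8.4  8.3]
 x -104 97 z [64.4 65.7 67.3] y [-8.4  8.6]
 x -100 91 z [60.9 62.7 64.2] y [-7.7  8.2]
 x -96 85 z [57.6 59.4 60.7] y [-8.5  8.5]
 x -92 68 z [54.5 56.1 57.5] y [-8.1  8.2]
 x -88 99 z [51.4 52.3 53.5] y [-8.4  8.5]
 x -84 789 z [77.4 84.  89.4] y [-8.4  8.5]
 x -80 74 z [88.2 88.9 89.6] y [-8.1  8.3]
 x -72 19 z [80.  80.2 80.7] y [-7.   7.8]
 x -68 866 z [35.  58.8 89.7] y [-8.4  8.5]
 x -64 954 z [23.8 51.1 89.6] y [-8.4  8.4]
legs
 x -100 352 z [55.  57.4 59. ] y [-23.4  22.1]
 x -96 208 z [57.1 59.3 62.4] y [-24.1  23.2]
 x -92 277 z [49.6 62.3 66.5] y [-24.   25.3]
 x -88 312 z [51.3 65.5 70.4] y [-23.8  23.2]
 x -84 169 z [68.3 71.4 74.2] y [-24.   23.2]
 x -80 175 z [72.  75.1 78. ] y [-24.   23.2]
 x -76 174 z [76.1 79.1 81.5] y [-23.8  23.2]
 x -72 186 z [80.1 82.8 85.7] y [-23.8  23.1]
 x -68 1050 z [35.6 68.1 89.6] y [-23.1  22.9]
 x -64 1420 z [24.1 58.  89.4] y [-24.5  24.8]
 x -60 166 z [70.8 71.9 85.1] y [-25.4  25.7]
```

Now the bar lies on the lid's edge behind the lip: the legs run to (-66, z 87) and the lever is at about 2.25. I'll retreat under and out, then press again from above.

step_arm:
  motion:
    - [-2,0,12,0,0,0,255]
    - [10,0,28,0,0,0,255]
    - [-20,0,48,0,0,0,255]
    - [-50,0,45,0,0,0,255]
    - [-90,0,0,0,0,0,255]
    - [-110,0,-40,0,-10,0,255]
    - [-110,0,-60,0,-20,0,255]
    - [-110,0,-60,0,-20,0,255]

```text
time_s: 61.32
eef_pos: [0.3841, -0.276, 0.1665]
eef_rot: [0.011, 0.905, 0.008, -0.424]
wrist_force: [0.0, -0.7, -0.7]
opening: 0.003
```

Run:
```python
from h import *
o=ctrl.get_obs(); print(toj(o['eef_pos']).round(1),o['wrist_force'].round(1),o['q'].round(2))
p,M=lev(2.2,rho=30); p=np.array(p)+[0,0,.05]; rel(p,M)
for th in (2.2,2.0,1.8,1.6,1.4,1.2,1.0): rel(*lev(th,rho=30))
```

```text
[-179.    -1.1  166.5] [ 0.  -0.7 -0.7] [-1.36 -0.22  2.31  0.8   1.05 -0.23]
[80, -1, -33] [0.2, 0.2, -0.8] rows>= 1.4
[118, -2, -1] [0.2, 0.2, -0.8] rows>= 1.9
[119, -2, 5] [0.2, 0.2, -0.8] rows>= 1.9
[122, -2, 10] [0.2, 0.2, -0.8] rows>= 2.0
[125, -2, 15] [0.2, 0.2, -0.8] rows>= 2.0
[129, -2, 20] [0.2, 0.2, -0.8] rows>= 2.1
[135, -2, 27] [0.2, 0.2, -0.8] rows>= 2.2
[140, -2, 33] [0.2, 0.2, -0.8] rows>= 2.3
```

step_arm:
  motion:
    - [40,-1,-33,0,0,0,255]
    - [80,-1,-33,0,0,0,255]
    - [100,-1,-20,0,0,0,255]
    - [117,-1,-1,0,0,0,255]
    - [119,-1,5,0,0,0,255]
    - [122,-1,10,0,0,0,255]
    - [125,-1,15,0,0,0,255]
    - [129,-1,20,0,0,0,255]
    - [132,-1,24,0,0,0,255]
    - [132,-1,24,0,0,0,255]

```text
time_s: 62.58
eef_pos: [0.4499, -0.2734, 0.0474]
eef_rot: [0.009, 0.906, 0.009, -0.424]
wrist_force: [-1.0, -0.6, 0.1]
opening: 0.001
```

Run:
```python
from h import *
o=ctrl.get_obs(); print(toj(o['eef_pos']).round(1),o['wrist_force'].round(1))
snap('wrist','wK.png'); j,im,d=jc(); y=abs(j[...,1])
print('mid');prof(j,d,y<9,-90); print('legs'); prof(j,d,(y>14)&(y<26),-112,-56)
for th in (1.2,1.1,1.0,.85,.7): rel(*lev(th,rho=30))
```

```text
[-113.2   -0.5   47.4] [-1.  -0.6  0.1]
mid
 x -90 310 z [51.1 52.4 53.4] y [-8.4  8.3]
 x -86 348 z [50.6 78.9 88.7] y [-8.5  8.5]
 x -82 730 z [77.5 87.7 89.6] y [-8.5  8.3]
 x -78 176 z [83.  84.  85.6] y [-8.5  8.6]
 x -74 218 z [83.3 84.4 85.4] y [-8.5  8.4]
 x -70 226 z [78.7 79.7 80.8] y [-8.5  8.5]
 x -66 733 z [33.1 79.7 84.5] y [-8.4  8.5]
 x -62 781 z [ 4.7 24.4 85.3] y [-8.4  8.4]
legs
 x -104 138 z [43.4 45.4 47.3] y [-23.1  21.9]
 x -100 347 z [45.1 46.7 50.1] y [-23.9  22.6]
 x -96 234 z [45.  52.7 56.8] y [-24.   22.9]
 x -92 515 z [47.9 52.4 62.3] y [-24.   24.5]
 x -88 444 z [50.7 61.5 68.3] y [-24.  25.]
 x -84 306 z [49.8 70.6 75.2] y [-24.  23.]
 x -80 284 z [73.  77.4 81.7] y [-24.2  22.8]
 x -76 538 z [79.9 83.8 85.2] y [-23.9  23. ]
 x -72 50 z [83.1 83.9 84.6] y [-23.1  21.8]
 x -68 368 z [33.7 48.6 72. ] y [-23.7  23.5]
 x -64 2169 z [ 6.1 71.1 84.8] y [-25.2  25.1]
 x -60 524 z [70.9 84.3 85.3] y [-25.2  25.2]
[1, 0, 1] [0.0, 0.1, -0.6] rows>= 0.1
[4, 0, 5] [0.0, 0.1, -0.6] rows>= 0.1
[7, 0, 8] [0.0, 0.1, -0.6] rows>= 0.2
[11, 0, 12] [0.0, 0.1, -0.6] rows>= 0.3
[16, 0, 16] [0.0, 0.1, -0.6] rows>= 0.4
```

The bar is now in the groove behind the lip: bar at (-75,84), lip top at (-80,89). The force is about zero, so I continue pressing.

step_arm:
  motion:
    - [4,0,5,0,0,0,255]
    - [7,0,8,0,0,0,255]
    - [11,0,12,0,0,0,255]
    - [16,0,16,0,0,0,255]
    - [16,0,16,0,0,0,255]
    - [16,0,16,0,0,0,255]

```text
time_s: 63.38
eef_pos: [0.4479, -0.2733, 0.0248]
eef_rot: [0.009, 0.906, 0.009, -0.424]
wrist_force: [0.2, -0.1, -0.7]
opening: 0.004
```

Run:
```python
from h import *
o=ctrl.get_obs(); print(toj(o['eef_pos']).round(1),o['wrist_force'].round(1))
for th,r in ((.7,30),(.55,29),(.4,28),(.25,27),(.1,26),(0,26),(-.06,26)): print(toj(lev(th,rho=r)[0]).round(),end='');rel(*lev(th,rho=r))
```

```text
[-115.2   -0.3   24.8] [ 0.2 -0.1 -0.7]
[-115.   -1.   26.][-1, 0, 0] [0.1, 0.1, -0.5] rows>= 0.1
[-114.   -1.   21.][4, 0, 1] [0.1, 0.1, -0.5] rows>= 0.1
[-112.   -1.   18.][8, 0, 2] [0.1, 0.1, -0.5] rows>= 0.1
[-109.   -1.   16.][11, 0, 1] [0.1, 0.1, -0.5] rows>= 0.2
[-105.   -1.   16.][14, 0, -2] [0.1, 0.1, -0.5] rows>= 0.2
[-102.   -1.   15.][16, 0, -3] [0.1, 0.1, -0.5] rows>= 0.3
[-101.   -1.   15.][17, 0, -5] [0.1, 0.1, -0.5] rows>= 0.3
```

step_arm:
  motion:
    - [4,0,1,0,0,0,255]
    - [8,0,2,0,0,0,255]
    - [11,0,1,0,0,0,255]
    - [14,0,-2,0,0,0,255]
    - [16,0,-3,0,0,0,255]
    - [17,0,-5,0,0,0,255]
    - [17,0,-5,0,0,0,255]

```text
time_s: 64.25
eef_pos: [0.463, -0.2733, 0.0154]
eef_rot: [0.009, 0.906, 0.009, -0.423]
wrist_force: [-0.0, -0.5, 0.3]
opening: 0.004
```

Run:
```python
from h import *
o=ctrl.get_obs(); print(toj(o['eef_pos']).round(1),o['wrist_force'].round(1))
snap('wrist','wL.png'); j,im,d=jc(); y=abs(j[...,1])
print('mid');prof(j,d,y<9,-112,-60); print('legs'); prof(j,d,(y>14)&(y<26),-112,-56)
```

```text
[-100.1   -0.8   15.4] [-0.  -0.5  0.3]
mid
 x -112 392 z [37.8 45.1 48.5] y [-8.4  8.4]
 x -108 328 z [32.8 40.6 43.2] y [-8.5  8.3]
 x -104 302 z [27.9 35.5 38.4] y [-8.5  8.5]
 x -100 228 z [25.3 31.2 33.8] y [-8.1  8.4]
 x -96 223 z [ 7.1 27.3 49.3] y [-7.2  8. ]
 x -92 1321 z [18.4 43.6 52.9] y [-8.5  8.5]
 x -88 409 z [51.3 52.4 53.5] y [-8.5  8.5]
 x -84 1458 z [51.2 82.6 87.1] y [-8.5  8.5]
 x -80 254 z [85.2 86.2 87.2] y [-8.5  8.6]
 x -76 507 z [80.9 81.9 82.9] y [-8.5  8.4]
 x -72 209 z [76.7 77.6 81.3] y [-8.3  8.4]
 x -68 631 z [34.4 77.3 78.3] y [-8.4  8.6]
 x -64 1744 z [ 5.3 77.7 82.8] y [-8.5  8.4]
legs
 x -96 42 z [47.6 48.9 50.5] y [-24.6  23.3]
 x -92 939 z [35.7 50.7 53.1] y [-24.7  24.1]
 x -88 537 z [50.6 52.3 53.6] y [-24.9  25.1]
 x -84 560 z [50.1 57.1 65.3] y [-24.   22.9]
 x -80 818 z [63.7 73.  81.4] y [-23.8  22.8]
 x -76 795 z [76.4 81.5 82.8] y [-23.8  22.8]
 x -72 18 z [80.5 81.1 81.4] y [-22.6   3.9]
 x -68 809 z [33.8 52.6 72.4] y [-24.7  24.3]
 x -64 3376 z [ 6.4 71.5 82.8] y [-25.2  25.1]
 x -60 700 z [81.  82.5 83.5] y [-25.3  25.4]
```

step_arm:
  motion:
    - [2,0,-2,0,0,0,255]
    - [3,0,-4,0,0,0,255]
    - [4,0,-5,0,0,0,255]

```text
time_s: 64.68
eef_pos: [0.4653, -0.2734, 0.0143]
eef_rot: [0.01, 0.905, 0.008, -0.426]
wrist_force: [-71.3, 5.0, 48.8]
opening: -0.0
```

The lever is firmly against its stop at 86 N, so I retreat at once.

step_arm:
  motion:
    - [-15,0,5,0,0,0,255]
    - [-50,0,5,0,0,0,255]
    - [-100,0,0,0,0,0,255]
    - [-140,0,0,0,0,0,255]
    - [-140,0,0,0,0,0,255]
    - [-140,0,0,0,0,0,255]

```text
time_s: 65.42
eef_pos: [0.3795, -0.2744, 0.1226]
eef_rot: [0.009, 0.906, 0.009, -0.423]
wrist_force: [0.2, -0.1, -0.6]
opening: 0.0
```

Run:
```python
from h import *
o=ctrl.get_obs(); print(toj(o['eef_pos']).round(1),o['wrist_force'].round(1))
im,_,_=snap('wrist','wM.png'); j,_,d=jc(); y=abs(j[...,1])
print('mid');prof(j,d,y<9,-112,-60); print('legs'); prof(j,d,(y>14)&(y<26),-100,-68); print('lid');prof(j,d,(y>40)&(y<60),-60,60,75,100,20)
s,_,_=snap('scene','sM.png')
cv2.imwrite('pics/gM.png',np.hstack([cv2.resize(im[60:260,160:480,::-1],(480,300)),cv2.resize(s[120:230,180:297,::-1],(319,300))]))
```

```text
[-183.6    0.6  122.6] [ 0.2 -0.1 -0.6]
mid
 x -96 79 z [ 5.1  6.9 50.5] y [-8.2  8.3]
 x -92 597 z [ 7.8 34.6 52.6] y [-8.5  8.5]
 x -88 97 z [51.3 52.4 53.5] y [-8.6  7.8]
 x -84 305 z [74.5 82.2 87.1] y [-8.4  8.4]
 x -80 60 z [85.2 86.1 87.3] y [-8.8  8.4]
 x -76 75 z [81.2 82.1 83.2] y [-8.3  8.4]
 x -72 33 z [76.6 77.8 78.4] y [-8.7  8.7]
 x -68 180 z [35.1 77.  78.3] y [-8.3  8.5]
 x -64 522 z [13.3 41.9 82.8] y [-8.6  8.6]
legs
 x -96 17 z [47.  48.8 50.5] y [-20.   24.2]
 x -92 310 z [35.5 49.9 53. ] y [-24.9  24.1]
 x -88 126 z [37.3 52.3 53.5] y [-25.  25.]
 x -84 139 z [50.6 57.2 64.9] y [-23.9  23.2]
 x -80 199 z [62.6 72.3 81.8] y [-24.   23.2]
 x -76 170 z [75.7 81.6 82.9] y [-23.7  23. ]
lid
 x -60 1195 z [81.5 82.5 83.6] y [-58.7  58.7]
 x -40 1197 z [82.3 84.5 85.6] y [-58.9  58.9]
 x -20 1016 z [83.6 84.6 85.6] y [-58.6  58.8]
 x 0 906 z [83.7 84.6 85.5] y [-58.8  58.7]
 x 20 855 z [83.8 84.7 85.6] y [-58.9  58.7]
 x 40 15 z [83.6 84.3 84.6] y [-58.8  51.8]
```

View pics/gM.png

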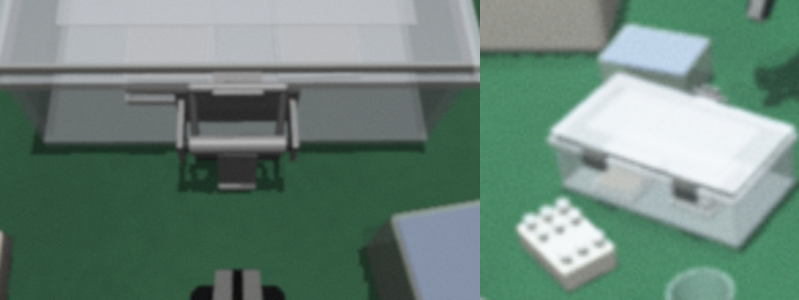

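The final view shows the lever hanging straight down at (237,165), the bail over the keeper at (237,88) and the lid flat on the jar. The robot is clear, so I'm handing in.

```bash
python3 -c "
from bench import ctrl
print(ctrl.hand_in())"
```

```text
the job is handed in; nothing more can be done
None
```

All three dishes are in the jar with their lids down, and the jar is shut and latched. I handed the job in at about 65 s of the 210 s allowed; `hand_in()` gave no verdict.

- **Turning the dishes:** I gripped each dish with the tool tilted, stood it past upright and let it tip over lid-down on the bench, so the upstand wasn't needed. Two dishes lie on the jar floor and the third is stacked on the left one.
- **Latch, first try:** The bail's bar caught on top of the keeper's lip, and the lever took about 24 N. I backed off, lifted the lever until the bar dropped behind the lip, then pressed again; this time the lever snapped down.

**Last checks (camera and depth):**
- The lever hangs straight down.
- The bar is behind the lip, its top at about 83 mm as expected.
- The lid's front edge sits about 2 mm lower than when it was only resting on the seal.
- The robot was clear of everything, with about 0 N at the wrist.

**What disagreed or went less well:**
- Camera readings at the latch were 2–4 mm off the nominal geometry.
- One dish in the jar was found knocked to about x 20, y -51 mm, still within limits.
- My last push on the lever to confirm it was down peaked at about 86 N at the wrist. That is under the 120 N limit but harder than I intended.
- I saw all three dishes amber side up just before closing the lid. I did not measure them again afterwards.

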